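# Change the sharpening holder over to the coarse stone

## Robot

A 7-joint arm with a two-finger parallel gripper is mounted at the origin on a cart in front of the work surface, level with it; the furniture and walls round the work are solid. World frame = base frame: x ahead of the robot, y to its left, z up, the work surface at z = 0. Lengths are in m, angles in rad, forces in N, time in s.
With the tool pointing down it reaches from about 0.425 to 0.875 m from the base axis. Payload 9.9 kg.
Tool frame: the origin (TCP) lies midway between the tips of the shut fingers; the grasp point (between the pads) lies 19 mm behind it (tcp_to_grasp is the distance from the TCP to the grasp point, in m); z points along the fingers, y is the line along which they close (so a half turn about z gives the same grasp; the last joint's range is limited). The gripper opens to 85 mm and grips with 20 to 120 N. Pads are 22 mm wide; open, the fingers measure 114 mm over their backs; the gripper's body (76 mm by 85 mm) begins 54 mm behind the grasp point. The pads swing forward as they close: fully open they stand 13 mm farther back than shut.
Start: joints at [1.023, 0.576, 0.025, 1.437, -0.015, 1.129, -0.057], TCP at [0.302, -0.604, 0.231] pointing down, gripper open.
Joint ranges: [-2.76, 2.76], [-0.34, 2.15], [-1.52, 1.57], [0.19, 2.46], [-1.09, 4.23], [0.17, 1.99], [-2.82, 2.82]. Speed limits (rad/s): [2.22, 2.22, 3.01, 3.01, 3.14, 3.14, 3.14].

## Interface

Orientations are given as a 3x3 rotation matrix whose columns are the frame's x, y, z axes.
In Python, from workcell import get_obs, get_image, job_done, tcp_to_grasp gives the robot as it stands.
- The arm moves only by the tool play_rows, never from a script. Its argument "commands" is a list of rows, each an object with "linear": the shift along the world's x, y, z in units of 0.25 m (1.0 is 0.25 m), a list of three; "dr": the turn, a rotation vector about the world's x, y, z in units of 2 pi rad (1.0 is 2 pi rad), a list of three. A call has 1 to 12 rows; each row is the pose to reach, as a shift and turn from the pose commanded when the call began, turning the shorter way round; what a row does not reach only later rows make up. A row lasts 1/10 s, in which the tool goes at most 50 mm and 8.59 degrees, less where a joint would pass 70% of its speed; a pose out of reach is approached as far as the arm can. A call with a number of a shift or a turn outside -1 to 1 is refused whole. A call with a gripper value outside its range is refused whole. "gripper" is the opening, from -1 (shut) to 1 (fully open), set as the call begins (left out, the last holds). The fingers move at their own pace and stop on an object; "force" is the grip in N (left out, the last holds). Time passes only in rows, so rows that repeat a pose let the fingers close. It gives the time, the measured TCP pose, the force, the opening and the grip force at its end, in the units of the state.
- get_obs(): the state, without advancing time (a new reading comes with each control period).
- get_image(name): name is "scene" or "top"; returns a dict with "color" (400x640x3 uint8, red, green, blue), "depth" (400x640 float32, m along the optical axis (not along the pixel's ray), 0 where there is no reading), "camera_matrix" (3x3 intrinsics, pixels), "cam_to_world" (4x4, takes a point from camera to world coordinates). Camera axes: x right, y down, z forward; pixel columns grow to the right and rows downward; lengths in m; the calibration is good to about 2 mm. A picture is of the moment at which its call begins.
- job_done(): hands the job in; it is judged then, once.
The state is a dict: "t": time; "joints": joint angles; "dq": joint speeds; "joint_efforts": joint torques, N m; "position": TCP position; "eef_rot": TCP orientation; "wrist_force": force on the tool from outside, world axes, zero at the start; "torque": the same for the moment, N m; "finger_gap": opening from 0.0 (shut) to 1.0 (fully open); "grasp_force": force on a finger pad.
Only numpy, scipy, OpenCV 4.12 (cv2) and the standard library are available. Lean on these libraries where they do the work, as an engineer would, in place of code of your own. Each camera call takes 0.05 s, during which the arm holds its last target. There are 200 camera calls.

## Task

Set up the sharpening holder with the coarse stone, the thick one at the bottom of the wet pile on the cork mat. Slide the stones above it off sideways one at a time, because wet stones cling: do not lift a stone off while it still lies over the pile, and do not shift those below; lay each flat on the wire rack, clear of the others, with any stone that is still in the holder. Press the clamp's tail down so that its jaw tips right up, lay the coarse stone flat in the holder's bed between the stops, press the jaw down until its nose rests on the stone, and leave the drinking glass and the salt shaker undisturbed.

Things in the scene. Friction and masses are not known exactly. Their poses are not given: they have to be found in the camera images.
- coarse_stone: the coarse sharpening stone, plain grey, 160 x 50 x 28 mm (the thick one), 0.3 to 0.6 kg; at the start the lowest stone of the pile, lying on the cork mat with the others squarely on it. Origin: centre of its underside; x along its length, y across its width, z up through its thickness
- stone_lower: a sharpening stone of the same grey, 160 x 50 x 20 mm, about 0.32 kg; at the start it lies flat on the coarse stone. Stones slide on one another with friction 0.3 to 0.5; pressing down while sliding can tip the narrow pile. Origin: centre of its underside; x along its length, z up
- stone_middle: a sharpening stone like stone_lower (160 x 50 x 20 mm); at the start it lies flat on stone_lower. Origin: centre of its underside; x along its length, z up
- stone_upper: a sharpening stone like stone_lower (160 x 50 x 20 mm); if present it lies on stone_middle and is the top of the pile. Origin: centre of its underside; x along its length, z up
- used_stone: a sharpening stone like stone_lower (160 x 50 x 20 mm); if present it lies in the holder's bed at the start. Origin: centre of its underside; x along its length, z up
- mat: fixed cork mat, 220 x 110 x 5 mm, on which the pile stands. Origin: centre of its underside on the worktop; x along its length
- rack: loose wire cooling rack, 310 mm (its x) x 200 mm (its y), wires along its x every 21 mm, wire tops 26 mm above its feet, 0.6 kg. Origin: centre, at the worktop; room for four stones side by side across it (along its y), at x = -117, -39, +39 and +117 mm
- holder: fixed steel sharpening-stone holder. Origin: at the worktop below the middle of its bed; x along the bed, away from the clamp. Bed 12 mm high; end stops (tops 22 mm high) leave 167 mm for the 160 mm stone, side ledges (tops 18 mm) leave 57 mm for its 50 mm width. At the -x end stands the rocker clamp, its pivot at x = -120 mm, 46 mm high between cheeks 52 mm high
- bed (a point): point in the middle of the holder's bed, on its surface (12 mm above the worktop); a stone lies properly when its origin is here, its length along the holder's x
- clamp (a joint): angle of the rocker clamp, 0 to 1.2 rad; grows as the tail is pressed down and the jaw tips up. A stiff pivot: it stays where it is left, about 3 N on the pad moves it. 0: jaw level (nose on a 20 mm stone); about 0.17: nose resting on the 28 mm stone; above 1.1 the jaw is clear of the bed, so that a stone goes straight down or up
- pad (a point): middle of the ribbed rubber thumb pad (34 x 34 mm) on the tail of the rocker, 50 mm from the pivot; from 83 mm high with the jaw level it goes down to about 31 mm at 1.2 rad, while it swings from x = -152 to -162 mm in the holder's frame
- nose (a point): middle of the underside of the jaw's rubber nose (14 mm long, 30 mm wide), 48 mm out and 14 mm down from the pivot with the jaw level, the jaw bar being 9 mm thick and 24 mm wide; pushed over from behind (towards the bed) and then pressed down on top, the jaw closes
- salt_shaker: bystander: salt shaker, 44 mm wide and 90 mm high, at the back left. Origin: centre of its underside; z up
- tumbler: bystander: drinking glass, 80 mm wide and 91 mm high, at the back right. Origin: centre of its underside; z up

How it is judged:
By the outcome, as a careful person would: the job done as asked, in the order asked, and still so for the second after the job is handed in, with the robot touching nothing.
Of stone_upper, used_stone only 1 to 2 are there at a start; the rules pass over those that are not, and their reading is None.
At some moment in a run one of rack may be knocked a few centimetres aside while the robot is not near it.
Once in a run the grip may slacken for a moment while it holds something.
It also fails if it takes over 208 s, if anything falls off the work surface, if the arm or the gripper's body presses on something with over 40 N, if the wrist force passes 120 N, or if a joint passes its speed limit or range.

## Working session

There is one attempt and no reset: what is moved stays moved. The work goes in short steps, Python scripts to look and compute and a tool call to move; the robot and the scene stay as the last step left them, time stands still between calls to the robot, and variables do not carry over. Pictures are saved under pics/ and viewed, at most 14 in all, crops included, and the job is handed in when it is done.

Besides the shell and the picture viewer there is one more tool, called after ">>>" in YAML: its name, and indented under it one key for each argument. play_rows: Moves the arm, as the interface text tells. Its arguments: {"type":"object","properties":{"commands":{"type":"array"},"gripper":{"type":"number"},"force":{"type":"number"}},"required":["commands"]}

```bash
ls; mkdir -p pics
cat > h.py <<'E'
import numpy as np, cv2
from workcell import *
def snap(n,f=None):
    im=get_image(n)
    if f: cv2.imwrite('pics/'+f,im['color'][:,:,::-1])
    d=im['depth'];K=im['camera_matrix'];T=im['cam_to_world']
    v,u=np.mgrid[:400,:640]
    P=np.stack([(u-K[0,2])/K[0,0]*d,(v-K[1,2])/K[1,1]*d,d],-1)@T[:3,:3].T+T[:3,3]
    P[d==0]=np.nan
    return im,P
E
python3 - <<'E'
from h import *
for n in('scene','top'):
    im,P=snap(n,n+'0.png'); print(n,im['camera_matrix'].tolist(),im['cam_to_world'].round(3).tolist()); np.save(n+'0.npy',P)
o=get_obs();print(o)
print(tcp_to_grasp)
E
```

```text
pics
scene [[488.2466938996801, 0.0, 318.39294988685936], [0.0, 488.2466938996801, 194.1249848006564], [0.0, 0.0, 1.0]] [[-0.732, -0.383, 0.563, -0.229], [-0.681, 0.42, -0.6, 0.893], [-0.007, -0.822, -0.569, 0.896], [0.0, 0.0, 0.0, 1.0]]
top [[518.2696888883987, 0.0, 321.02116322509033], [0.0, 518.2696888883987, 193.01158289555698], [0.0, 0.0, 1.0]] [[-0.003, -0.993, 0.114, 0.423], [-1.0, 0.006, 0.022, 0.023], [-0.022, -0.114, -0.993, 1.377], [0.0, 0.0, 0.0, 1.0]]
{'t': 0.1, 'joints': array([ 1.02320856,  0.57646854,  0.02484501,  1.43780402, -0.01500577,
        1.12902101, -0.056553  ]), 'dq': array([-4.53813635e-04, -1.77425586e-03,  1.16688597e-03, -1.44610777e-03,
        5.83213393e-05, -7.11346180e-04, -8.47301078e-05]), 'joint_efforts': array([ 6.29475559e-03, -7.67289591e+01,  2.25721121e+00, -2.86606514e+01,
        1.57255994e-02,  8.52158671e-03, -1.89702189e-05]), 'position': array([ 0.30178254, -0.60332975,  0.23052211]), 'eef_rot': array([[ 8.94373747e-01,  4.47319853e-01, -7.41640093e-04],
       [ 4.47320462e-01, -8.94372772e-01,  1.32267061e-03],
       [-7.16458812e-05, -1.51471266e-03, -9.99998850e-01]]), 'wrist_force': array([ 0.59908354, -0.45081785,  0.26375601]), 'torque': array([ 0.00416334,  0.02174651, -0.01072943]), 'grasp_force': 0.0, 'finger_gap': 0.9984442019375553}
0.0187
```

View pics/top0.png

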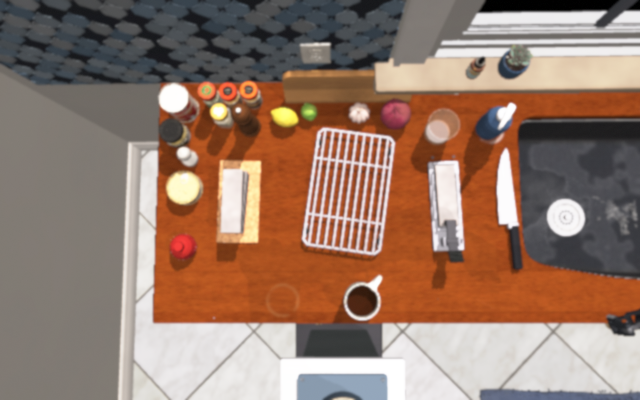

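View pics/scene0.png

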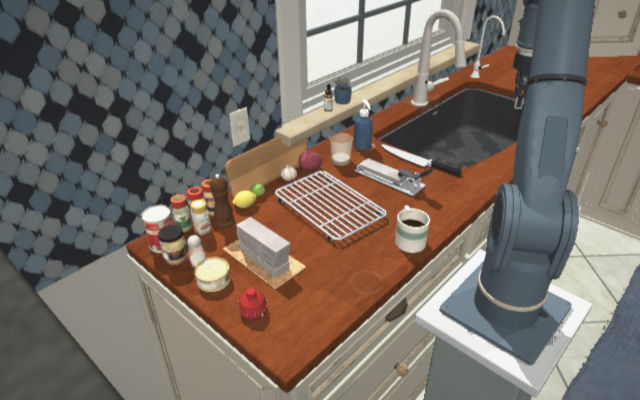

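```bash
cat >> h.py <<'E'
def rect(P,z0,z1,x0,x1,y0,y1):
    m=(P[...,2]>z0)&(P[...,2]<z1)&(P[...,0]>x0)&(P[...,0]<x1)&(P[...,1]>y0)&(P[...,1]<y1)
    q=P[m]
    if len(q)<8: return len(q)
    r=cv2.minAreaRect((q[:,:2]*1000).astype(np.float32))
    (c,s,a)=r
    if s[0]<s[1]: s=s[::-1];a=a+90
    a=(a+90)%180-90
    return len(q),'c',np.round(c,1),'size',np.round(s,1),'long-axis deg',round(a,1),'zmed',np.round(np.median(q[:,2])*1000,1),'zrange',np.round(np.percentile(q[:,2],[5,95])*1000,1)
E
python3 - <<'E'
from h import *
for n in('top','scene'):
    P=np.load(n+'0.npy')
    for a in [(200,233),(200,250),(190,348),(190,446),(228,450),(240,453),(253,456),(158,186)] if n=='top' else []: print(a,P[a].round(4))
    print('pile',rect(P,.06,.13,.3,.6,.1,.35))
    print('mat',rect(P,.002,.012,.3,.6,.1,.33))
    print('rack',rect(P,.016,.04,.25,.7,-.2,.08))
    print('holder',rect(P,.005,.12,.25,.7,-.42,-.2))
    print('used',rect(P,.027,.04,.35,.7,-.42,-.2))
    print('holderlow',rect(P,.006,.021,.25,.7,-.42,-.2))
    print('clamp',rect(P,.043,.12,.25,.7,-.42,-.2))
    print('pad',rect(P,.073,.12,.25,.7,-.42,-.2))
P=np.load('top0.npy')
m=(P[...,1]>-.37)&(P[...,1]<-.22)&(P[...,0]>.2)&(P[...,0]<.62)
print('profile')
for r in range(160,264,3):
    print(r,[int(round(1000*z)) if z==z else None for z in P[r,426:470:3,2]], P[r,446,:2].round(3))
E
python3 - <<'E'
import cv2
a=cv2.imread('pics/scene0.png')
cv2.imwrite('pics/c0.png',cv2.hconcat([cv2.resize(a[205:295,215:315],(400,360),interpolation=2),cv2.resize(a[140:230,340:440],(400,360),interpolation=2)]))
E
```

```text
(200, 233) [0.554  0.2705 0.0969]
(200, 250) [0.5628 0.2421 0.0088]
(190, 348) [ 0.5894 -0.0191 -0.0016]
(190, 446) [ 0.5834 -0.2718  0.0358]
(228, 450) [ 0.4842 -0.2755  0.0515]
(240, 453) [ 0.4538 -0.2824  0.0503]
(253, 456) [ 0.4211 -0.2834  0.0736]
(158, 186) [0.6639 0.3957 0.0813]
pile (1087, 'c', array([536.2, 275. ]), 'size', array([128.4,  51.1]), 'long-axis deg', -1.2, 'zmed', np.float64(91.4), 'zrange', array([84.7, 96.3]))
mat (1899, 'c', array([449.5, 215.3]), 'size', array([298. , 229.2]), 'long-axis deg', -0.1, 'zmed', np.float64(3.7), 'zrange', array([2.1, 8.2]))
rack (2435, 'c', array([515.5, -11.7]), 'size', array([396.9, 205.9]), 'long-axis deg', -7.9, 'zmed', np.float64(23.5), 'zrange', array([18.2, 28.7]))
holder (2971, 'c', array([ 477.1, -310.5]), 'size', array([440., 218.]), 'long-axis deg', -0.6, 'zmed', np.float64(28.0), 'zrange', array([ 5.9, 73. ]))
used (1009, 'c', array([ 544.2, -275.8]), 'size', array([212.4,  50.4]), 'long-axis deg', 2.4, 'zmed', np.float64(30.9), 'zrange', array([27.7, 35.5]))
holderlow (1044, 'c', array([ 476.6, -312.6]), 'size', arra
[... 3606 characters left out ...]
-2] [ 0.468 -0.274]
238 [0, 2, -4, 10, 8, 18, 53, 45, 53, 46, 52, 48, 4, -2, 4] [ 0.46  -0.274]
241 [0, -1, -3, 7, 7, 21, 46, 58, 56, 53, 49, 48, 51, 3, 1] [ 0.452 -0.266]
244 [-3, -4, 0, 9, 11, 16, 50, 52, 56, 56, 59, 45, 9, -1, -1] [ 0.444 -0.266]
247 [3, -2, -4, 13, 10, 13, 6, 9, 61, 55, 60, 9, 8, 0, -4] [ 0.437 -0.273]
250 [-4, 1, 0, 15, 4, 7, 6, 8, 71, 68, 66, 2, 3, 2, 3] [ 0.429 -0.273]
253 [-4, 1, -2, -6, 1, 0, -2, -1, 77, 77, 74, 73, 78, 0, -3] [ 0.421 -0.274]
256 [-3, -3, 0, 0, -7, -4, -3, -6, 79, 82, 81, 77, 84, -1, 0] [ 0.413 -0.275]
259 [1, 0, -2, -4, 1, 2, -5, 2, 85, 86, 89, 88, 93, 2, -5] [ 0.405 -0.275]
262 [-5, -3, 2, 2, -3, 0, -3, -6, 1, 84, 88, 92, 88, 5, 3] [ 0.398 -0.275]
```

View pics/c0.png

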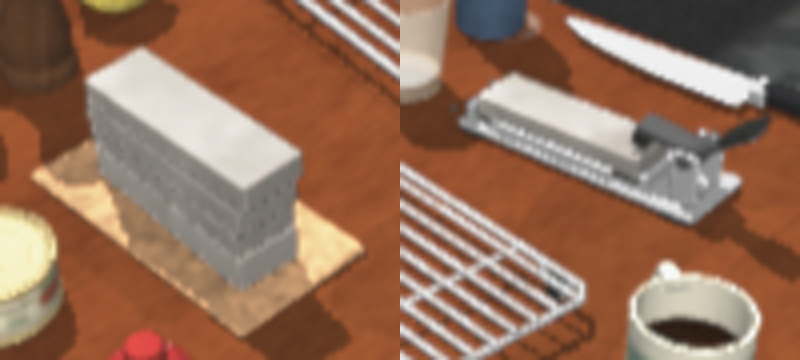

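```bash
cat >> h.py <<'E'
def clouds(n=4):
    out={}
    for c in('top','scene'):
        D=[];Ps=[]
        for i in range(n):
            im,P=snap(c);Ps.append(P)
        out[c]=np.nanmedian(np.stack(Ps),0)
    return out
def comp(P,z0,z1,seed,rad,trim=1):
    """largest connected pixel component in height band within rad (m) of seed"""
    z=P[...,2]; m=((z>z0)&(z<z1)&(np.hypot(P[...,0]-seed[0],P[...,1]-seed[1])<rad)).astype(np.uint8)
    k,l,s,_=cv2.connectedComponentsWithStats(m,connectivity=8)
    if k<2: return None
    i=1+np.argmax(s[1:,4]); q=P[l==i]
    p=(q[:,:2]*1000).astype(np.float32)
    (c,sz,a)=cv2.minAreaRect(p)
    if sz[0]<sz[1]: sz=sz[::-1];a+=90
    a=(a+90)%180-90
    # refine: robust extents along the axes
    best=None
    for da in np.arange(-6,6.01,.5):
        t=np.radians(a+da);R=np.array([[np.cos(t),np.sin(t)],[-np.sin(t),np.cos(t)]])
        w=p@R.T; lo,hi=np.percentile(w,trim,0),np.percentile(w,100-trim,0)
        ar=np.prod(hi-lo)
        if best is None or ar<best[0]: best=(ar,R.T@((lo+hi)/2),hi-lo,a+da)
    return dict(n=len(q),c=best[1].round(1),s=best[2].round(1),a=round(best[3],1),z=round(1000*np.median(q[:,2]),1))
E
python3 - <<'E'
import warnings;warnings.simplefilter('ignore')
from h import *
C=clouds(6)
for n,P in C.items():
    np.save(n+'m.npy',P)
    print(n)
    print('pile',comp(P,.082,.105,(.55,.275),.13))
    print('pileall',comp(P,.02,.105,(.55,.275),.13))
    print('rack',comp(P,.017,.036,(.58,-.02),.25))
    print('used',comp(P,.026,.040,(.57,-.275),.12))
    print('clamp+',comp(P,.042,.12,(.45,-.28),.09))
    print('pad',comp(P,.066,.12,(.41,-.28),.06))
    print('cheek/jaw',comp(P,.042,.064,(.46,-.28),.06))
    print('holderbody',comp(P,.006,.12,(.55,-.275),.22))
    print('salt',comp(P,.03,.12,(.664,.396),.05),'mug',comp(P,.03,.15,(.32,-.06),.1))
E
```

```text
top
pile {'n': 1307, 'c': array([551.5, 274.5]), 's': array([157.8,  49.2]), 'a': np.float64(-1.3), 'z': np.float64(91.7)}
pileall {'n': 1554, 'c': array([551.8, 274. ]), 's': array([157.4,  51.3]), 'a': np.float64(-2.8), 'z': np.float64(91.4)}
rack {'n': 3049, 'c': array([584.7, -20.7]), 's': array([312.5, 204.2]), 'a': np.float64(-8.3), 'z': np.float64(23.4)}
used {'n': 1114, 'c': array([ 571., -275.]), 's': array([154.5,  48.9]), 'a': np.float64(2.4), 'z': np.float64(30.5)}
clamp+ {'n': 566, 'c': array([ 451.4, -279.5]), 's': array([104.4,  45.8]), 'a': np.float64(5.6), 'z': np.float64(53.5)}
pad {'n': 174, 'c': array([ 413.9, -281.5]), 's': array([32.9, 29.4]), 'a': np.float64(-90.0), 'z': np.float64(81.5)}
cheek/jaw {'n': 385, 'c': array([ 467.4, -276.3]), 's': array([71.7, 47.1]), 'a': np.float64(12.3), 'z': np.float64(51.6)}
holderbody {'n': 2722, 'c': array([ 530.3, -277.5]), 's': array([255.7,  75.5]), 'a': np.float64(2.0), 'z': np.float64(29.8)}
salt {'n': 309, 'c': array([680.4, 408.7]), 's': array([57.2, 38.6]), 'a': np.float64(42.1), 'z': np.float64(71.7)} mug {'n': 1124
[... 603 characters left out ...]
 'c': array([ 449. , -277.8]), 's': array([102.6,  45.6]), 'a': np.float64(-6.6), 'z': np.float64(53.3)}
pad {'n': 64, 'c': array([ 411.8, -279.1]), 's': array([28.9, 31.1]), 'a': np.float64(-1.2), 'z': np.float64(82.4)}
cheek/jaw {'n': 158, 'c': array([ 466.5, -273.1]), 's': array([70.9, 45.4]), 'a': np.float64(16.8), 'z': np.float64(51.7)}
holderbody {'n': 1252, 'c': array([ 526.8, -270.9]), 's': array([256.2,  66.9]), 'a': np.float64(2.8), 'z': np.float64(28.3)}
salt {'n': 341, 'c': array([668., 407.]), 's': array([33.6, 31.6]), 'a': np.float64(21.3), 'z': np.float64(60.4)} mug {'n': 1040, 'c': array([302.4, -49.7]), 's': array([89.5, 83.5]), 'a': np.float64(-76.6), 'z': np.float64(64.4)}
```

>>> play_rows:
  commands:
    - {"linear": [0.33, 1, -0.1], "dr": [0, 0, 0.14]}
    - {"linear": [0.33, 1, -0.1], "dr": [0, 0, 0.14]}
    - {"linear": [0.33, 1, -0.1], "dr": [0, 0, 0.14]}
    - {"linear": [0.33, 1, -0.1], "dr": [0, 0, 0.14]}
    - {"linear": [0.33, 1, -0.1], "dr": [0, 0, 0.14]}
    - {"linear": [0.33, 1, -0.1], "dr": [0, 0, 0.14]}
    - {"linear": [0.33, 1, -0.1], "dr": [0, 0, 0.14]}
  gripper: 1
  force: 50

```text
t: 1.4
position: [0.3857, -0.351, 0.2066]
eef_rot: [[0.218, 0.976, 0.001], [0.976, -0.218, 0.001], [0.001, 0.0, -1.0]]
wrist_force: [0.5, 0.2, -0.1]
finger_gap: 1.001
grasp_force: 0.0
```

>>> play_rows:
  commands:
    - {"linear": [0.33, 1, 0], "dr": [0, 0, 0.14]}
    - {"linear": [0.33, 1, 0], "dr": [0, 0, 0.14]}
    - {"linear": [0.33, 1, 0], "dr": [0, 0, 0.14]}
    - {"linear": [0.33, 1, 0], "dr": [0, 0, 0.14]}
    - {"linear": [0.33, 1, 0], "dr": [0, 0, 0.14]}
    - {"linear": [0.33, 1, 0], "dr": [0, 0, 0.14]}
    - {"linear": [0.33, 1, 0], "dr": [0, 0, 0.14]}

```text
t: 2.1
position: [0.4682, -0.1024, 0.2066]
eef_rot: [[-0.609, 0.793, 0.001], [0.793, 0.609, 0.001], [-0.0, 0.001, -1.0]]
wrist_force: [-0.1, -0.4, 0.3]
finger_gap: 1.002
grasp_force: 0.0
```

>>> play_rows:
  commands:
    - {"linear": [0.33, 1, 0], "dr": [0, 0, 0.14]}
    - {"linear": [0.33, 1, 0], "dr": [0, 0, 0.14]}
    - {"linear": [0.33, 1, 0], "dr": [0, 0, 0.14]}
    - {"linear": [0.33, 1, 0], "dr": [0, 0, 0.14]}
    - {"linear": [0.33, 1, 0], "dr": [0, 0, 0.14]}
    - {"linear": [0.33, 1, 0], "dr": [0, 0, 0.14]}
    - {"linear": [0.33, 1, 0], "dr": [0, 0, 0.14]}
    - {"linear": [0.33, 1, 0], "dr": [0, 0, 0.14]}

```text
t: 2.9
position: [0.5499, 0.1435, 0.2056]
eef_rot: [[-0.999, 0.048, -0.001], [0.048, 0.999, -0.002], [0.001, -0.002, -1.0]]
wrist_force: [-0.1, -0.5, -0.3]
finger_gap: 1.002
grasp_force: 0.0
```

>>> play_rows:
  commands:
    - {"linear": [0, 0.528, 0], "dr": [0, 0, 0.004]}
    - {"linear": [0, 0.528, 0], "dr": [0, 0, 0.004]}
    - {"linear": [0, 0.528, 0], "dr": [0, 0, 0.004]}
    - {"linear": [0, 0.528, -0.16], "dr": [0, 0, 0.004]}
    - {"linear": [0, 0.528, -0.32], "dr": [0, 0, 0.004]}
    - {"linear": [0, 0.528, -0.42], "dr": [0, 0, 0.004]}
    - {"linear": [0, 0.528, -0.48], "dr": [0, 0, 0.004]}
    - {"linear": [0, 0.528, -0.518], "dr": [0, 0, 0.004]}
    - {"linear": [0, 0.528, -0.518], "dr": [0, 0, 0.004]}
    - {"linear": [0, 0.528, -0.518], "dr": [0, 0, 0.004]}

```text
t: 3.9
position: [0.5502, 0.2782, 0.0779]
eef_rot: [[-1.0, 0.015, 0.001], [0.015, 1.0, 0.001], [-0.001, 0.001, -1.0]]
wrist_force: [0.6, 0.2, -0.1]
finger_gap: 1.002
grasp_force: 0.0
```

>>> play_rows:
  commands:
    - {"linear": [0, 0, 0], "dr": [0, 0, 0]}
    - {"linear": [0, 0, 0], "dr": [0, 0, 0]}
    - {"linear": [0, 0, 0], "dr": [0, 0, 0]}
    - {"linear": [0, 0, 0], "dr": [0, 0, 0]}
    - {"linear": [0, 0, 0], "dr": [0, 0, 0]}
    - {"linear": [0, 0, 0], "dr": [0, 0, 0]}
    - {"linear": [0, 0, 0], "dr": [0, 0, 0]}
    - {"linear": [0, 0, 0], "dr": [0, 0, 0]}
  gripper: -0.2

```text
t: 4.7
position: [0.5499, 0.2784, 0.0778]
eef_rot: [[-1.0, 0.014, 0.001], [0.014, 1.0, 0.0], [-0.001, 0.0, -1.0]]
wrist_force: [-0.5, -1.2, 6.2]
finger_gap: 0.57
grasp_force: 52.1
```

Run:
```python
from h import *
o=get_obs();print(o['t'],o['position'],o['wrist_force'],o['finger_gap'],o['grasp_force'])
im,P=snap('scene','g1.png')
a=im['color'][:,:,::-1][150:310,170:350]
cv2.imwrite('pics/g1c.png',cv2.resize(a,(720,640)[:2] if 0 else (675,600),interpolation=2))
```

```text
4.7 [0.54987305 0.27840462 0.07778524] [-0.52274521 -1.16928331  6.1538469 ] 0.5697474840492259 52.12863028049469
```

View pics/g1c.png

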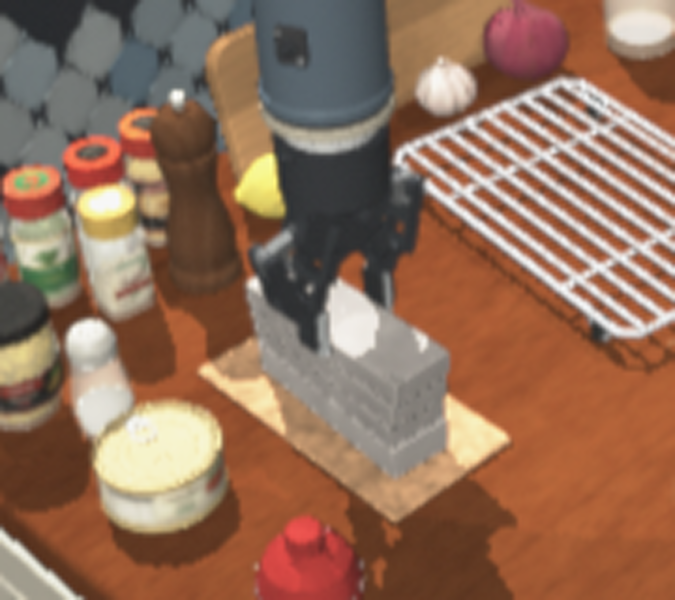

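>>> play_rows:
  commands:
    - {"linear": [0, 0, 0.002], "dr": [0, 0, 0]}
    - {"linear": [0, 0, 0.002], "dr": [0, 0, 0]}

```text
t: 4.95
position: [0.5498, 0.2784, 0.0778]
eef_rot: [[-1.0, 0.014, 0.001], [0.014, 1.0, 0.0], [-0.001, 0.0, -1.0]]
wrist_force: [0.3, -1.2, 4.6]
finger_gap: 0.568
grasp_force: 52.3
```

>>> play_rows:
  commands:
    - {"linear": [0, 0, 0.004], "dr": [0, 0, 0]}
    - {"linear": [0, 0, 0.004], "dr": [0, 0, 0]}
    - {"linear": [0, -0.02, 0.004], "dr": [0, 0, 0]}
    - {"linear": [0, -0.04, 0.004], "dr": [0, 0, 0]}
    - {"linear": [0, -0.04, 0.004], "dr": [0, 0, 0]}

```text
t: 5.45
position: [0.5496, 0.2668, 0.078]
eef_rot: [[-1.0, 0.015, -0.0], [0.015, 1.0, -0.001], [0.0, -0.001, -1.0]]
wrist_force: [-0.8, -0.5, -3.4]
finger_gap: 0.568
grasp_force: 52.1
```

>>> play_rows:
  commands:
    - {"linear": [0, -0.03, -0.002], "dr": [0, 0, 0]}
    - {"linear": [0, -0.07, -0.002], "dr": [0, 0, 0]}
    - {"linear": [0, -0.11, -0.002], "dr": [0, 0, 0]}
    - {"linear": [0, -0.15, -0.002], "dr": [0, 0, 0]}
    - {"linear": [0, -0.19, -0.002], "dr": [0, 0, 0]}
    - {"linear": [0, -0.23, -0.002], "dr": [0, 0, 0]}
    - {"linear": [0, -0.27, -0.002], "dr": [0, 0, 0]}
    - {"linear": [0, -0.27, -0.002], "dr": [0, 0, 0]}
    - {"linear": [0, -0.27, -0.002], "dr": [0, 0, 0]}

```text
t: 6.35
position: [0.5495, 0.2007, 0.0778]
eef_rot: [[-1.0, 0.014, 0.0], [0.014, 1.0, 0.0], [-0.0, 0.0, -1.0]]
wrist_force: [0.9, 1.0, -2.9]
finger_gap: 0.567
grasp_force: 52.2
```

Run:
```python
from h import *
o=get_obs();print(o['t'],o['position'],o['wrist_force'],o['finger_gap'],o['grasp_force'])
im,P=snap('scene')
a=im['color'][:,:,::-1][150:310,170:350]
cv2.imwrite('pics/g2c.png',cv2.resize(a,(675,600),interpolation=2))
C=clouds(3)
for n,P in C.items():
  print(comp(P,.061,.084,(.55,.275),.11)); print('rack',comp(P,.017,.036,(.58,-.02),.25))
```

```text
6.35 [0.54954363 0.20071005 0.07784562] [ 0.9161443   0.97252605 -2.87564912] 0.56675026551351 52.18719184398651
{'n': 346, 'c': array([500.2, 279.5]), 's': array([50.4, 49.3]), 'a': np.float64(-2.6), 'z': np.float64(71.9)}
rack {'n': 2137, 'c': array([612.9, -24.8]), 's': array([257.4, 204.5]), 'a': np.float64(-8.8), 'z': np.float64(23.4)}
{'n': 904, 'c': array([551.7, 278.7]), 's': array([156.7,  49.2]), 'a': np.float64(-3.7), 'z': np.float64(72.4)}
rack {'n': 1542, 'c': array([582.1, -18.3]), 's': array([311.2, 203.7]), 'a': np.float64(-7.9), 'z': np.float64(23.9)}h.py:26: RuntimeWarning: All-NaN slice encountered
  out[c]=np.nanmedian(np.stack(Ps),0)
```

View pics/g2c.png

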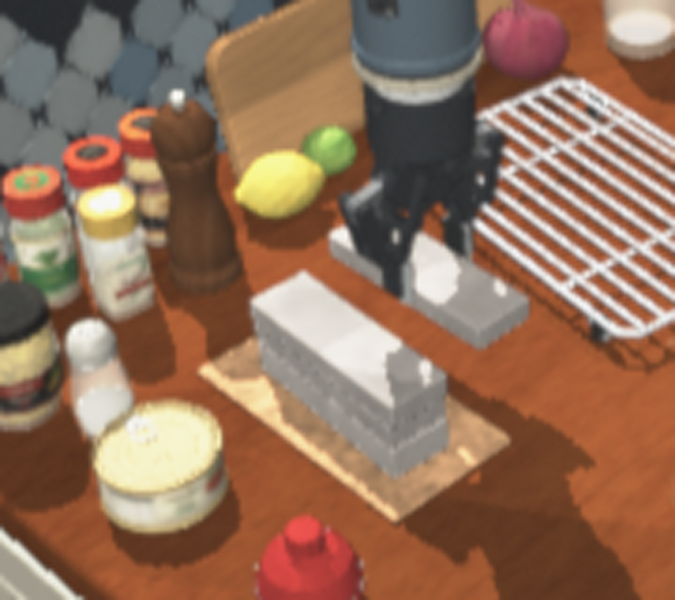

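>>> play_rows:
  commands:
    - {"linear": [0, -0.02, 0.08], "dr": [0, 0, 0]}
    - {"linear": [0.06, -0.1, 0.16], "dr": [0, 0, -0.02]}
    - {"linear": [0.12, -0.2, 0.2], "dr": [0, 0, -0.043]}
    - {"linear": [0.19, -0.3, 0.2], "dr": [0, 0, -0.066]}
    - {"linear": [0.26, -0.4, 0.2], "dr": [0, 0, -0.089]}
    - {"linear": [0.33, -0.5, 0.2], "dr": [0, 0, -0.112]}
    - {"linear": [0.4, -0.6, 0.2], "dr": [0, 0, -0.135]}
    - {"linear": [0.46, -0.7, 0.2], "dr": [0, 0, -0.158]}
    - {"linear": [0.52, -0.8, 0.2], "dr": [0, 0, -0.181]}
    - {"linear": [0.57, -0.88, 0.2], "dr": [0, 0, -0.204]}
    - {"linear": [0.602, -0.93, 0.2], "dr": [0, 0, -0.227]}
    - {"linear": [0.602, -0.947, 0.2], "dr": [0, 0, -0.25]}

```text
t: 7.9
position: [0.7008, -0.0381, 0.1273]
eef_rot: [[0.022, 1.0, 0.0], [1.0, -0.022, -0.001], [-0.001, 0.0, -1.0]]
wrist_force: [0.7, -0.5, -4.0]
finger_gap: 0.566
grasp_force: 53.1
```

>>> play_rows:
  commands:
    - {"linear": [0, 0, 0], "dr": [0, 0, -0.021]}
    - {"linear": [0, 0, -0.08], "dr": [0, 0, -0.021]}
    - {"linear": [0, 0, -0.16], "dr": [0, 0, -0.021]}
    - {"linear": [0, 0, -0.24], "dr": [0, 0, -0.021]}
    - {"linear": [0, 0, -0.3], "dr": [0, 0, -0.021]}
    - {"linear": [0, 0, -0.3], "dr": [0, 0, -0.021]}

```text
t: 8.5
position: [0.6984, -0.0356, 0.0503]
eef_rot: [[0.145, 0.989, -0.004], [0.989, -0.145, 0.0], [-0.0, -0.004, -1.0]]
wrist_force: [0.0, 0.3, -2.5]
finger_gap: 0.573
grasp_force: 53.0
```

Run:
```python
import warnings;warnings.simplefilter('ignore')
from h import *
o=get_obs();print(o['t'],o['position'],o['wrist_force'],o['finger_gap'],o['grasp_force'])
C=clouds(3)
for n,P in C.items():
  print('held',comp(P,.06,.09,(.70,-.036),.11)); print('rack',comp(P,.017,.036,(.58,-.02),.25)); print('pile',comp(P,.061,.084,(.55,.275),.11))
```

```text
8.5 [ 0.69839008 -0.03564057  0.05027331] [ 0.04425668  0.32367686 -2.49021156] 0.5730483824195843 53.03147077560425
held {'n': 365, 'c': array([704.9,  10.2]), 's': array([57.6, 49.1]), 'a': np.float64(81.4), 'z': np.float64(65.4)}
rack {'n': 1526, 'c': array([589.8,  19. ]), 's': array([311.8, 125.3]), 'a': np.float64(-8.3), 'z': np.float64(23.3)}
pile {'n': 1264, 'c': array([554.1, 276.3]), 's': array([156.4,  49.4]), 'a': np.float64(-3.2), 'z': np.float64(71.7)}
held {'n': 486, 'c': array([693.4, -36.4]), 's': array([157. ,  66.1]), 'a': np.float64(77.6), 'z': np.float64(68.5)}
rack {'n': 1634, 'c': array([580.2, -17.9]), 's': array([306.1, 203.9]), 'a': np.float64(-8.4), 'z': np.float64(23.8)}
pile {'n': 904, 'c': array([552. , 278.8]), 's': array([157.7,  49.4]), 'a': np.float64(-2.5), 'z': np.float64(72.4)}
```

>>> play_rows:
  commands:
    - {"linear": [0, 0, -0.04], "dr": [0, 0, 0]}
    - {"linear": [0, 0, -0.064], "dr": [0, 0, 0]}
    - {"linear": [0, 0, -0.076], "dr": [0, 0, 0]}
    - {"linear": [0, 0, -0.076], "dr": [0, 0, 0]}

```text
t: 9.2
position: [0.6994, -0.0359, 0.0328]
eef_rot: [[0.145, 0.989, -0.001], [0.989, -0.145, 0.0], [-0.0, -0.001, -1.0]]
wrist_force: [-0.3, -0.0, -2.8]
finger_gap: 0.571
grasp_force: 59.3
```

>>> play_rows:
  commands:
    - {"linear": [0, 0, -0.006], "dr": [0, 0, 0]}
    - {"linear": [0, 0, -0.008], "dr": [0, 0, 0]}
    - {"linear": [0, 0, -0.008], "dr": [0, 0, 0]}

```text
t: 9.5
position: [0.7001, -0.0359, 0.0319]
eef_rot: [[0.145, 0.989, 0.0], [0.989, -0.145, 0.0], [0.0, 0.0, -1.0]]
wrist_force: [-0.3, -1.0, -3.2]
finger_gap: 0.568
grasp_force: 59.3
```

>>> play_rows:
  commands:
    - {"linear": [0, 0, -0.004], "dr": [0, 0, 0]}
    - {"linear": [0, 0, -0.006], "dr": [0, 0, 0]}
    - {"linear": [0, 0, -0.006], "dr": [0, 0, 0]}
    - {"linear": [0, 0, -0.006], "dr": [0, 0, 0]}

```text
t: 9.9
position: [0.7002, -0.0359, 0.0309]
eef_rot: [[0.145, 0.989, 0.001], [0.989, -0.145, -0.0], [0.0, 0.001, -1.0]]
wrist_force: [-2.0, 0.3, 4.4]
finger_gap: 0.566
grasp_force: 60.2
```

>>> play_rows:
  commands:
    - {"linear": [0, 0, 0], "dr": [0, 0, 0]}
    - {"linear": [0, 0, 0], "dr": [0, 0, 0]}
    - {"linear": [0, 0, 0], "dr": [0, 0, 0]}
    - {"linear": [0, 0, 0], "dr": [0, 0, 0]}
    - {"linear": [0, 0, 0.1], "dr": [0, 0, 0]}
    - {"linear": [0, 0, 0.25], "dr": [0, 0, 0]}
    - {"linear": [0, 0, 0.4], "dr": [0, 0, 0]}
    - {"linear": [0, 0, 0.4], "dr": [0, 0, 0]}
  gripper: 0.55

```text
t: 10.7
position: [0.7032, -0.0358, 0.1362]
eef_rot: [[0.146, 0.989, 0.009], [0.989, -0.146, 0.0], [0.002, 0.009, -1.0]]
wrist_force: [0.6, -0.0, 0.3]
finger_gap: 0.776
grasp_force: 0.0
```

>>> play_rows:
  commands:
    - {"linear": [-0.3, 0.63, 0], "dr": [0, 0, 0.135]}
    - {"linear": [-0.3, 0.63, 0], "dr": [0, 0, 0.135]}
    - {"linear": [-0.3, 0.63, 0], "dr": [0, 0, 0.135]}
    - {"linear": [-0.3, 0.63, 0], "dr": [0, 0, 0.135]}
    - {"linear": [-0.3, 0.63, 0], "dr": [0, 0, 0.135]}
    - {"linear": [-0.3, 0.63, 0], "dr": [0, 0, 0.135]}
    - {"linear": [-0.3, 0.63, 0], "dr": [0, 0, 0.135]}
  gripper: 1

```text
t: 11.4
position: [0.6248, 0.1215, 0.1299]
eef_rot: [[-0.647, 0.762, -0.0], [0.762, 0.647, 0.0], [0.0, -0.0, -1.0]]
wrist_force: [0.2, 0.6, 0.1]
finger_gap: 1.0
grasp_force: 0.0
```

>>> play_rows:
  commands:
    - {"linear": [-0.289, 0.624, 0], "dr": [0, 0, 0.13]}
    - {"linear": [-0.289, 0.624, 0], "dr": [0, 0, 0.13]}
    - {"linear": [-0.289, 0.624, 0], "dr": [0, 0, 0.13]}
    - {"linear": [-0.289, 0.624, 0], "dr": [0, 0, 0.13]}
    - {"linear": [-0.289, 0.624, 0], "dr": [0, 0, 0.13]}
    - {"linear": [-0.289, 0.624, 0], "dr": [0, 0, 0.13]}
    - {"linear": [-0.289, 0.624, 0], "dr": [0, 0, 0.13]}
    - {"linear": [-0.289, 0.624, 0], "dr": [0, 0, 0.13]}
    - {"linear": [-0.289, 0.624, 0], "dr": [0, 0, 0.13]}

```text
t: 12.3
position: [0.5528, 0.2772, 0.1302]
eef_rot: [[-0.998, 0.055, -0.0], [0.055, 0.998, -0.0], [0.0, -0.0, -1.0]]
wrist_force: [0.4, -0.2, -0.1]
finger_gap: 1.002
grasp_force: 0.0
```

Run:
```python
import warnings;warnings.simplefilter('ignore')
from h import *
o=get_obs();print(o['t'],o['position'],o['wrist_force'],o['finger_gap'],o['grasp_force'])
C=clouds(3)
for n,P in C.items():
  print('laid',comp(P,.037,.055,(.70,-.036),.11)); print('rack',comp(P,.017,.034,(.58,-.02),.25)); print('pile',comp(P,.061,.084,(.55,.275),.11))
```

```text
12.3 [0.55284177 0.27724382 0.13020616] [ 0.38366249 -0.18561418 -0.09475589] 1.0020263929944875 0.0
laid {'n': 1173, 'c': array([698. , -39.8]), 's': array([156.2,  49.2]), 'a': np.float64(81.8), 'z': np.float64(44.6)}
rack {'n': 2497, 'c': array([586.4, -21. ]), 's': array([310.1, 204.4]), 'a': np.float64(-8.3), 'z': np.float64(23.4)}
pile {'n': 115, 'c': array([627.9, 266.9]), 's': array([50.3, 21. ]), 'a': np.float64(59.9), 'z': np.float64(71.5)}
laid {'n': 507, 'c': array([696.3, -37.3]), 's': array([156.8,  50.7]), 'a': np.float64(80.7), 'z': np.float64(45.4)}
rack {'n': 1559, 'c': array([559.9, -15.1]), 's': array([266., 204.]), 'a': np.float64(-8.0), 'z': np.float64(24.0)}
pile {'n': 887, 'c': array([551.3, 278.6]), 's': array([155.9,  49.7]), 'a': np.float64(-3.2), 'z': np.float64(72.5)}
```

>>> play_rows:
  commands:
    - {"linear": [0, 0, -0.12], "dr": [0, 0, 0]}
    - {"linear": [0, 0, -0.22], "dr": [0, 0, 0]}
    - {"linear": [0, 0, -0.27], "dr": [0, 0, 0]}
    - {"linear": [0, 0, -0.291], "dr": [0, 0, 0]}
    - {"linear": [0, 0, -0.291], "dr": [0, 0, 0]}

```text
t: 13.1
position: [0.5526, 0.2777, 0.0574]
eef_rot: [[-0.999, 0.051, -0.0], [0.051, 0.999, -0.0], [0.0, -0.0, -1.0]]
wrist_force: [-0.4, -0.6, 0.0]
finger_gap: 0.999
grasp_force: 0.0
```

>>> play_rows:
  commands:
    - {"linear": [0, 0, 0], "dr": [0, 0, 0]}
    - {"linear": [0, 0, 0], "dr": [0, 0, 0]}
    - {"linear": [0, 0, 0], "dr": [0, 0, 0]}
    - {"linear": [0, 0, 0], "dr": [0, 0, 0]}
    - {"linear": [0, 0, 0], "dr": [0, 0, 0]}
    - {"linear": [0, 0, 0], "dr": [0, 0, 0]}
    - {"linear": [0, 0, 0.004], "dr": [0, 0, 0]}
    - {"linear": [0, 0, 0.004], "dr": [0, 0, 0]}
  gripper: -0.2

```text
t: 13.9
position: [0.5527, 0.2774, 0.0587]
eef_rot: [[-0.999, 0.052, 0.0], [0.052, 0.999, -0.0], [-0.0, -0.0, -1.0]]
wrist_force: [-0.9, -1.0, 1.6]
finger_gap: 0.568
grasp_force: 52.7
```

>>> play_rows:
  commands:
    - {"linear": [0, -0.02, 0], "dr": [0, 0, 0]}
    - {"linear": [0, -0.06, 0], "dr": [0, 0, 0]}
    - {"linear": [0, -0.1, 0], "dr": [0, 0, 0]}
    - {"linear": [0, -0.14, 0], "dr": [0, 0, 0]}
    - {"linear": [0, -0.18, 0], "dr": [0, 0, 0]}
    - {"linear": [0, -0.22, 0], "dr": [0, 0, 0]}
    - {"linear": [0, -0.26, 0], "dr": [0, 0, 0]}
    - {"linear": [0, -0.28, 0], "dr": [0, 0, 0]}
    - {"linear": [0, -0.28, 0], "dr": [0, 0, 0]}

```text
t: 14.8
position: [0.5526, 0.2058, 0.0581]
eef_rot: [[-0.999, 0.053, -0.001], [0.053, 0.999, -0.001], [0.001, -0.001, -1.0]]
wrist_force: [-0.7, -0.3, -3.2]
finger_gap: 0.566
grasp_force: 52.2
```

Run:
```python
import warnings;warnings.simplefilter('ignore')
from h import *
o=get_obs();print(o['t'],o['position'],o['wrist_force'],o['finger_gap'],o['grasp_force'])
C=clouds(3)
for n,P in C.items():
  print('held',comp(P,.061,.09,(.55,.205),.11));print('rack',comp(P,.017,.034,(.58,-.02),.25)); print('pile',comp(P,.041,.063,(.55,.285),.11))
```

```text
14.8 [0.5526386  0.20584406 0.05813071] [-0.67115775 -0.27347219 -3.19673892] 0.5660007138748516 52.15118765830994
held {'n': 37, 'c': array([478.6, 225.4]), 's': array([26.8, 11.4]), 'a': np.float64(56.4), 'z': np.float64(71.6)}
rack {'n': 1799, 'c': array([621.4, -26. ]), 's': array([240.2, 204.1]), 'a': np.float64(-8.3), 'z': np.float64(23.3)}
pile {'n': 323, 'c': array([501.9, 279.4]), 's': array([48.7, 49.1]), 'a': np.float64(-4.2), 'z': np.float64(51.7)}
held {'n': 657, 'c': array([549.1, 211.5]), 's': array([153.1,  69.3]), 'a': np.float64(-7.1), 'z': np.float64(72.3)}
rack {'n': 1424, 'c': array([552.4, -14.3]), 's': array([251.1, 203.6]), 'a': np.float64(-8.6), 'z': np.float64(23.9)}
pile {'n': 889, 'c': array([554.7, 277.1]), 's': array([157.5,  49.3]), 'a': np.float64(-4.9), 'z': np.float64(52.6)}
```

>>> play_rows:
  commands:
    - {"linear": [0, -0.02, 0.1], "dr": [0, 0, 0]}
    - {"linear": [0.02, -0.1, 0.2], "dr": [0, 0, -0.02]}
    - {"linear": [0.05, -0.2, 0.28], "dr": [0, 0, -0.043]}
    - {"linear": [0.08, -0.3, 0.28], "dr": [0, 0, -0.066]}
    - {"linear": [0.11, -0.4, 0.28], "dr": [0, 0, -0.089]}
    - {"linear": [0.14, -0.5, 0.28], "dr": [0, 0, -0.112]}
    - {"linear": [0.17, -0.6, 0.28], "dr": [0, 0, -0.135]}
    - {"linear": [0.2, -0.7, 0.28], "dr": [0, 0, -0.158]}
    - {"linear": [0.23, -0.8, 0.28], "dr": [0, 0, -0.181]}
    - {"linear": [0.25, -0.88, 0.28], "dr": [0, 0, -0.204]}
    - {"linear": [0.28, -0.92, 0.28], "dr": [0, 0, -0.227]}
    - {"linear": [0.28, -0.934, 0.28], "dr": [0, 0, -0.25]}

```text
t: 16.3
position: [0.6235, -0.0274, 0.1284]
eef_rot: [[0.059, 0.998, 0.001], [0.998, -0.059, -0.0], [-0.0, 0.001, -1.0]]
wrist_force: [-0.2, 0.3, -3.3]
finger_gap: 0.567
grasp_force: 53.3
```

>>> play_rows:
  commands:
    - {"linear": [0, 0, 0], "dr": [0, 0, -0.015]}
    - {"linear": [0, 0, -0.1], "dr": [0, 0, -0.015]}
    - {"linear": [0, 0, -0.2], "dr": [0, 0, -0.015]}
    - {"linear": [0, 0, -0.28], "dr": [0, 0, -0.015]}
    - {"linear": [0, 0, -0.32], "dr": [0, 0, -0.015]}
    - {"linear": [0, 0, -0.32], "dr": [0, 0, -0.015]}
    - {"linear": [0, 0, -0.32], "dr": [0, 0, -0.015]}

```text
t: 17.0
position: [0.6232, -0.0256, 0.0491]
eef_rot: [[0.145, 0.989, 0.001], [0.989, -0.145, 0.0], [0.0, 0.001, -1.0]]
wrist_force: [-0.5, -0.1, -3.0]
finger_gap: 0.572
grasp_force: 53.3
```

Run:
```python
import warnings;warnings.simplefilter('ignore')
from h import *
o=get_obs();print(o['t'],o['position'],o['wrist_force'],o['finger_gap'],o['grasp_force'])
C=clouds(3)
for n,P in C.items():
  print('held',comp(P,.056,.08,(.622,-.03),.11)); print('laid',comp(P,.037,.053,(.70,-.036),.09)); print('rack',comp(P,.017,.034,(.58,-.02),.25)); print('pile',comp(P,.041,.063,(.55,.275),.11))
  np.save(n+'2.npy',P)
```

```text
17.0 [ 0.62318143 -0.02563697  0.04914553] [-0.52422356 -0.07736611 -2.95971202] 0.5723556376561643 53.28936696052551
held {'n': 319, 'c': array([630. ,  25.3]), 's': array([49.8, 49.5]), 'a': np.float64(82.5), 'z': np.float64(62.6)}
laid {'n': 65, 'c': array([705.7,  35.7]), 's': array([44.8, 14.3]), 'a': np.float64(4.8), 'z': np.float64(44.3)}
rack {'n': 1241, 'c': array([587.3,  20. ]), 's': array([307.1, 124.6]), 'a': np.float64(-7.8), 'z': np.float64(23.3)}
pile {'n': 1224, 'c': array([556.7, 274.8]), 's': array([156.9,  49.4]), 'a': np.float64(-4.8), 'z': np.float64(51.7)}
held {'n': 483, 'c': array([618.4, -25.9]), 's': array([157.9,  68.4]), 'a': np.float64(79.4), 'z': np.float64(63.2)}
laid {'n': 320, 'c': array([701.4, -11.4]), 's': array([105.8,  50.7]), 'a': np.float64(81.6), 'z': np.float64(45.1)}
rack {'n': 1328, 'c': array([579. , -17.6]), 's': array([304.6, 203.9]), 'a': np.float64(-8.5), 'z': np.float64(23.8)}
pile {'n': 889, 'c': array([554.7, 277.1]), 's': array([156.9,  49.3]), 'a': np.float64(-4.7), 'z': np.float64(52.5)}
```

>>> play_rows:
  commands:
    - {"linear": [0, 0, -0.03], "dr": [0, 0, 0]}
    - {"linear": [0, 0, -0.055], "dr": [0, 0, 0]}
    - {"linear": [0, 0, -0.07], "dr": [0, 0, 0]}
    - {"linear": [0, 0, -0.07], "dr": [0, 0, 0]}
    - {"linear": [0, 0, -0.07], "dr": [0, 0, 0]}

```text
t: 17.8
position: [0.6223, -0.026, 0.0317]
eef_rot: [[0.145, 0.989, -0.001], [0.989, -0.145, -0.0], [-0.0, -0.0, -1.0]]
wrist_force: [-4.6, -0.3, 10.2]
finger_gap: 0.57
grasp_force: 54.9
```

>>> play_rows:
  commands:
    - {"linear": [0, 0, 0], "dr": [0, 0, 0]}
    - {"linear": [0, 0, 0], "dr": [0, 0, 0]}
    - {"linear": [0, 0, 0], "dr": [0, 0, 0]}
    - {"linear": [0, 0, 0], "dr": [0, 0, 0]}
    - {"linear": [0, 0, 0.1], "dr": [0, 0, 0]}
    - {"linear": [0, 0, 0.25], "dr": [0, 0, 0]}
    - {"linear": [0, 0, 0.4], "dr": [0, 0, 0]}
    - {"linear": [0, 0, 0.4], "dr": [0, 0, 0]}
  gripper: 0.55

```text
t: 18.6
position: [0.6257, -0.0257, 0.1361]
eef_rot: [[0.145, 0.989, 0.008], [0.989, -0.145, 0.0], [0.001, 0.008, -1.0]]
wrist_force: [0.8, 0.2, -0.4]
finger_gap: 0.775
grasp_force: 0.0
```

>>> play_rows:
  commands:
    - {"linear": [-0.13, 0.604, 0], "dr": [0, 0, 0.13]}
    - {"linear": [-0.13, 0.604, 0], "dr": [0, 0, 0.13]}
    - {"linear": [-0.13, 0.604, 0], "dr": [0, 0, 0.13]}
    - {"linear": [-0.13, 0.604, 0], "dr": [0, 0, 0.13]}
    - {"linear": [-0.13, 0.604, 0], "dr": [0, 0, 0.13]}
    - {"linear": [-0.13, 0.604, 0], "dr": [0, 0, 0.13]}
    - {"linear": [-0.13, 0.604, 0], "dr": [0, 0, 0.13]}
  gripper: 1

```text
t: 19.3
position: [0.59, 0.125, 0.1304]
eef_rot: [[-0.623, 0.783, -0.001], [0.783, 0.623, 0.0], [0.001, -0.001, -1.0]]
wrist_force: [0.0, 0.2, -0.5]
finger_gap: 1.003
grasp_force: 0.0
```

>>> play_rows:
  commands:
    - {"linear": [-0.135, 0.604, 0], "dr": [0, 0, 0.13]}
    - {"linear": [-0.135, 0.604, 0], "dr": [0, 0, 0.13]}
    - {"linear": [-0.135, 0.604, 0], "dr": [0, 0, 0.13]}
    - {"linear": [-0.135, 0.604, 0], "dr": [0, 0, 0.13]}
    - {"linear": [-0.135, 0.604, 0], "dr": [0, 0, 0.13]}
    - {"linear": [-0.135, 0.604, 0], "dr": [0, 0, 0.13]}
    - {"linear": [-0.135, 0.604, 0], "dr": [0, 0, 0.13]}
    - {"linear": [-0.135, 0.604, 0], "dr": [0, 0, 0.13]}
    - {"linear": [-0.135, 0.604, 0], "dr": [0, 0, 0.13]}

```text
t: 20.2
position: [0.5565, 0.2759, 0.131]
eef_rot: [[-0.996, 0.086, -0.0], [0.086, 0.996, -0.0], [-0.0, -0.0, -1.0]]
wrist_force: [-0.2, 0.4, 0.1]
finger_gap: 1.0
grasp_force: 0.0
```

Run:
```python
import warnings;warnings.simplefilter('ignore')
from h import *
o=get_obs();print(o['t'],o['position'],o['wrist_force'],o['finger_gap'],o['grasp_force'])
C=clouds(3)
for n,P in C.items():
  print('laid1',comp(P,.037,.053,(.70,-.036),.085),'laid2',comp(P,.037,.053,(.622,-.026),.083)); print('rack',comp(P,.017,.034,(.58,-.02),.25)); print('pile',comp(P,.041,.063,(.55,.275),.11))
```

```text
20.2 [0.55650655 0.2758957  0.13096714] [-0.1692198   0.37304496  0.11471315] 0.999541649704594 0.0
laid1 {'n': 1172, 'c': array([698.3, -39.5]), 's': array([155.8,  49.4]), 'a': np.float64(81.5), 'z': np.float64(44.6)} laid2 {'n': 1181, 'c': array([620.8, -28.3]), 's': array([155.6,  49.3]), 'a': np.float64(81.0), 'z': np.float64(44.6)}
rack {'n': 2205, 'c': array([586.6, -21. ]), 's': array([310.3, 204.4]), 'a': np.float64(-8.3), 'z': np.float64(23.2)}
pile {'n': 97, 'c': array([631.1, 262.6]), 's': array([46.4, 19.4]), 'a': np.float64(60.3), 'z': np.float64(51.8)}
laid1 {'n': 507, 'c': array([696.7, -37.3]), 's': array([157. ,  50.8]), 'a': np.float64(81.1), 'z': np.float64(45.2)} laid2 {'n': 566, 'c': array([619.3, -25.3]), 's': array([154.9,  50.8]), 'a': np.float64(81.1), 'z': np.float64(45.3)}
rack {'n': 1260, 'c': array([559.6, -15. ]), 's': array([265.8, 204.7]), 'a': np.float64(-8.6), 'z': np.float64(23.9)}
pile {'n': 885, 'c': array([554.5, 277.1]), 's': array([157.3,  49.5]), 'a': np.float64(-4.4), 'z': np.float64(52.5)}
```

>>> play_rows:
  commands:
    - {"linear": [0, 0, -0.15], "dr": [0, 0, 0]}
    - {"linear": [0, 0, -0.28], "dr": [0, 0, 0]}
    - {"linear": [0, 0, -0.35], "dr": [0, 0, 0]}
    - {"linear": [0, 0, -0.373], "dr": [0, 0, 0]}
    - {"linear": [0, 0, -0.373], "dr": [0, 0, 0]}
    - {"linear": [0, 0, -0.373], "dr": [0, 0, 0]}

```text
t: 21.1
position: [0.557, 0.2766, 0.0388]
eef_rot: [[-0.997, 0.083, 0.001], [0.083, 0.997, 0.001], [-0.001, 0.001, -1.0]]
wrist_force: [0.3, -0.1, 0.1]
finger_gap: 1.002
grasp_force: 0.0
```

>>> play_rows:
  commands:
    - {"linear": [0, 0, 0], "dr": [0, 0, 0]}
    - {"linear": [0, 0, 0], "dr": [0, 0, 0]}
    - {"linear": [0, 0, 0], "dr": [0, 0, 0]}
    - {"linear": [0, 0, 0], "dr": [0, 0, 0]}
    - {"linear": [0, 0, 0], "dr": [0, 0, 0]}
    - {"linear": [0, 0, 0], "dr": [0, 0, 0]}
    - {"linear": [0, 0, 0.004], "dr": [0, 0, 0]}
    - {"linear": [0, 0, 0.004], "dr": [0, 0, 0]}
  gripper: -0.2

```text
t: 21.9
position: [0.5564, 0.2759, 0.0388]
eef_rot: [[-0.997, 0.083, -0.0], [0.083, 0.997, -0.0], [0.0, -0.0, -1.0]]
wrist_force: [-0.0, -0.1, -0.2]
finger_gap: 0.569
grasp_force: 52.6
```

>>> play_rows:
  commands:
    - {"linear": [0, -0.02, 0], "dr": [0, 0, 0]}
    - {"linear": [0, -0.06, 0], "dr": [0, 0, 0]}
    - {"linear": [0, -0.1, 0], "dr": [0, 0, 0]}
    - {"linear": [0, -0.14, 0], "dr": [0, 0, 0]}
    - {"linear": [0, -0.18, 0], "dr": [0, 0, 0]}
    - {"linear": [0, -0.22, 0], "dr": [0, 0, 0]}
    - {"linear": [0, -0.26, 0], "dr": [0, 0, 0]}
    - {"linear": [0, -0.28, 0], "dr": [0, 0, 0]}
    - {"linear": [0, -0.28, 0], "dr": [0, 0, 0]}

```text
t: 22.8
position: [0.5565, 0.2046, 0.0386]
eef_rot: [[-0.996, 0.084, -0.0], [0.084, 0.996, -0.001], [0.0, -0.001, -1.0]]
wrist_force: [0.4, 0.3, -4.0]
finger_gap: 0.567
grasp_force: 52.1
```

Run:
```python
import warnings;warnings.simplefilter('ignore')
from h import *
o=get_obs();print(o['t'],o['position'],o['wrist_force'],o['finger_gap'],o['grasp_force'])
C=clouds(3)
for n,P in C.items():
  print('held',comp(P,.041,.07,(.55,.205),.11));print('laid2',comp(P,.037,.053,(.622,-.026),.083)); print('rack',comp(P,.017,.034,(.58,-.02),.25)); print('coarse',comp(P,.023,.043,(.55,.285),.11))
```

```text
22.8 [0.5564947  0.2046045  0.03857678] [ 0.40500907  0.34676641 -4.04257302] 0.5670819552090487 52.137667536735535
held {'n': 70, 'c': array([481.6, 220.4]), 's': array([38.4, 16.7]), 'a': np.float64(56.8), 'z': np.float64(51.4)}
laid2 {'n': 1180, 'c': array([620.7, -28.2]), 's': array([155.7,  49.1]), 'a': np.float64(80.8), 'z': np.float64(44.6)}
rack {'n': 883, 'c': array([630.8, -27.4]), 's': array([221.9, 205. ]), 'a': np.float64(-8.4), 'z': np.float64(22.6)}
coarse {'n': 380, 'c': array([504.2, 279.1]), 's': array([56.8, 49.3]), 'a': np.float64(-6.2), 'z': np.float64(31.8)}
held {'n': 641, 'c': array([551.8, 210.8]), 's': array([151.8,  68. ]), 'a': np.float64(-8.3), 'z': np.float64(52.5)}
laid2 {'n': 539, 'c': array([619.4, -26.2]), 's': array([156.7,  50.4]), 'a': np.float64(81.6), 'z': np.float64(45.3)}
rack {'n': 1153, 'c': array([517.7,  -9.4]), 's': array([203.9, 181. ]), 'a': np.float64(81.4), 'z': np.float64(24.0)}
coarse {'n': 866, 'c': array([553.1, 277. ]), 's': array([156.3,  49.9]), 'a': np.float64(-5.4), 'z': np.float64(32.5)}
```

>>> play_rows:
  commands:
    - {"linear": [0, -0.02, 0.12], "dr": [0, 0, 0]}
    - {"linear": [0, -0.08, 0.26], "dr": [0, 0, -0.02]}
    - {"linear": [-0.01, -0.18, 0.36], "dr": [0, 0, -0.043]}
    - {"linear": [-0.02, -0.28, 0.36], "dr": [0, 0, -0.066]}
    - {"linear": [-0.02, -0.38, 0.36], "dr": [0, 0, -0.089]}
    - {"linear": [-0.03, -0.48, 0.36], "dr": [0, 0, -0.112]}
    - {"linear": [-0.03, -0.58, 0.36], "dr": [0, 0, -0.135]}
    - {"linear": [-0.04, -0.68, 0.36], "dr": [0, 0, -0.158]}
    - {"linear": [-0.04, -0.76, 0.36], "dr": [0, 0, -0.181]}
    - {"linear": [-0.048, -0.83, 0.36], "dr": [0, 0, -0.204]}
    - {"linear": [-0.048, -0.87, 0.36], "dr": [0, 0, -0.227]}
    - {"linear": [-0.048, -0.876, 0.36], "dr": [0, 0, -0.25]}

```text
t: 24.3
position: [0.5443, -0.0144, 0.1288]
eef_rot: [[0.09, 0.996, -0.0], [0.996, -0.09, -0.001], [-0.001, -0.0, -1.0]]
wrist_force: [-0.4, -0.6, -3.9]
finger_gap: 0.571
grasp_force: 53.6
```

>>> play_rows:
  commands:
    - {"linear": [0, 0, 0], "dr": [0, 0, -0.01]}
    - {"linear": [0, 0, -0.1], "dr": [0, 0, -0.01]}
    - {"linear": [0, 0, -0.2], "dr": [0, 0, -0.01]}
    - {"linear": [0, 0, -0.28], "dr": [0, 0, -0.01]}
    - {"linear": [0, 0, -0.32], "dr": [0, 0, -0.01]}
    - {"linear": [0, 0, -0.32], "dr": [0, 0, -0.01]}
    - {"linear": [0, 0, -0.32], "dr": [0, 0, -0.01]}

```text
t: 25.0
position: [0.5449, -0.0126, 0.0493]
eef_rot: [[0.145, 0.989, 0.001], [0.989, -0.145, 0.0], [0.0, 0.001, -1.0]]
wrist_force: [0.7, -0.2, -3.1]
finger_gap: 0.568
grasp_force: 53.6
```

Run:
```python
import warnings;warnings.simplefilter('ignore')
from h import *
o=get_obs();print(o['t'],o['position'],o['wrist_force'],o['finger_gap'],o['grasp_force'])
C=clouds(3)
for n,P in C.items():
  print('held',comp(P,.056,.08,(.545,-.015),.11)); print('laid2',comp(P,.037,.053,(.622,-.026),.083)); print('rack',comp(P,.017,.034,(.58,-.02),.25))
```

```text
25.0 [ 0.54489163 -0.01263767  0.04933757] [ 0.682367   -0.19944283 -3.05231542] 0.568165554374812 53.550798296928406
held {'n': 235, 'c': array([552. ,  46.3]), 's': array([50.6, 36.9]), 'a': np.float64(-3.2), 'z': np.float64(62.5)}
laid2 {'n': 394, 'c': array([688.5, -35.9]), 's': array([115.7,  29.2]), 'a': np.float64(81.5), 'z': np.float64(44.8)}
rack {'n': 1309, 'c': array([585.2, -20.6]), 's': array([314.1, 204.8]), 'a': np.float64(-8.3), 'z': np.float64(22.7)}
held {'n': 517, 'c': array([541.6, -10.8]), 's': array([156.5,  72. ]), 'a': np.float64(-94.5), 'z': np.float64(63.5)}
laid2 {'n': 366, 'c': array([623.9,  -1.1]), 's': array([107.6,  51. ]), 'a': np.float64(82.3), 'z': np.float64(45.3)}
rack {'n': 1109, 'c': array([580.3, -17.7]), 's': array([307.6, 203.5]), 'a': np.float64(-8.3), 'z': np.float64(23.9)}
```

>>> play_rows:
  commands:
    - {"linear": [0, 0, -0.03], "dr": [0, 0, 0]}
    - {"linear": [0, 0, -0.055], "dr": [0, 0, 0]}
    - {"linear": [0, 0, -0.069], "dr": [0, 0, 0]}
    - {"linear": [0, 0, -0.069], "dr": [0, 0, 0]}
    - {"linear": [0, 0, -0.069], "dr": [0, 0, 0]}

```text
t: 25.8
position: [0.5441, -0.013, 0.0317]
eef_rot: [[0.145, 0.989, -0.001], [0.989, -0.145, -0.0], [-0.0, -0.0, -1.0]]
wrist_force: [-4.1, 0.1, 7.0]
finger_gap: 0.57
grasp_force: 54.8
```

>>> play_rows:
  commands:
    - {"linear": [0, 0, 0], "dr": [0, 0, 0]}
    - {"linear": [0, 0, 0], "dr": [0, 0, 0]}
    - {"linear": [0, 0, 0], "dr": [0, 0, 0]}
    - {"linear": [0, 0, 0], "dr": [0, 0, 0]}
    - {"linear": [0, 0, 0.1], "dr": [0, 0, 0]}
    - {"linear": [0, 0, 0.25], "dr": [0, 0, 0]}
    - {"linear": [0, 0, 0.4], "dr": [0, 0, 0]}
    - {"linear": [0, 0, 0.4], "dr": [0, 0, 0]}
  gripper: 0.55

```text
t: 26.6
position: [0.5471, -0.0127, 0.136]
eef_rot: [[0.145, 0.989, 0.008], [0.989, -0.145, 0.0], [0.001, 0.007, -1.0]]
wrist_force: [0.3, 0.8, -0.5]
finger_gap: 0.776
grasp_force: 0.0
```

>>> play_rows:
  commands:
    - {"linear": [-0.242, -0.535, 0], "dr": [0, 0, -0.11]}
    - {"linear": [-0.242, -0.535, 0], "dr": [0, 0, -0.11]}
    - {"linear": [-0.242, -0.535, 0], "dr": [0, 0, -0.11]}
    - {"linear": [-0.242, -0.535, 0], "dr": [0, 0, -0.11]}
    - {"linear": [-0.242, -0.535, 0], "dr": [0, 0, -0.11]}
    - {"linear": [-0.242, -0.535, 0], "dr": [0, 0, -0.11]}
  gripper: -1

```text
t: 27.2
position: [0.4837, -0.147, 0.1312]
eef_rot: [[0.744, 0.668, -0.0], [0.668, -0.744, -0.0], [-0.0, -0.0, -1.0]]
wrist_force: [-0.7, 0.8, -0.4]
finger_gap: 0.002
grasp_force: 0.0
```

>>> play_rows:
  commands:
    - {"linear": [-0.242, -0.535, 0], "dr": [0, 0, -0.11]}
    - {"linear": [-0.242, -0.535, 0], "dr": [0, 0, -0.11]}
    - {"linear": [-0.242, -0.535, 0], "dr": [0, 0, -0.11]}
    - {"linear": [-0.242, -0.535, 0], "dr": [0, 0, -0.11]}
    - {"linear": [-0.242, -0.535, 0], "dr": [0, 0, -0.11]}
    - {"linear": [-0.242, -0.535, 0], "dr": [0, 0, -0.11]}
    - {"linear": [-0.242, -0.535, 0], "dr": [0, 0, -0.11]}
    - {"linear": [-0.242, -0.535, 0], "dr": [0, 0, -0.11]}

```text
t: 28.0
position: [0.4237, -0.28, 0.1314]
eef_rot: [[0.999, 0.047, -0.0], [0.047, -0.999, 0.0], [-0.0, -0.0, -1.0]]
wrist_force: [-0.7, 0.1, 0.0]
finger_gap: 0.004
grasp_force: 0.0
```

Run:
```python
import warnings;warnings.simplefilter('ignore')
from h import *
o=get_obs();print(o['t'],o['position'],o['wrist_force'],o['finger_gap'],o['grasp_force'])
im,P=snap('scene')
a=im['color'][:,:,::-1][110:270,270:450]
cv2.imwrite('pics/g3c.png',cv2.resize(a,(675,600),interpolation=2))
C=clouds(3)
for n,P in C.items():
  print('laid3',comp(P,.037,.053,(.545,-.015),.083)); print('laid2',comp(P,.037,.053,(.622,-.026),.083)); print('coarse',comp(P,.023,.043,(.55,.275),.11)); print('mat',comp(P,.002,.1,(.55,.275),.13))
```

```text
28.0 [ 0.42371186 -0.27996506  0.13140656] [-0.67193345  0.06480977  0.01722643] 0.003747197722709977 0.0
laid3 {'n': 1202, 'c': array([542.7, -14.7]), 's': array([156. ,  48.9]), 'a': np.float64(81.5), 'z': np.float64(44.7)}
laid2 {'n': 1183, 'c': array([620.8, -28.3]), 's': array([156.1,  49.2]), 'a': np.float64(81.4), 'z': np.float64(44.6)}
coarse {'n': 1180, 'c': array([555. , 274.9]), 's': array([156.5,  49.2]), 'a': np.float64(-4.3), 'z': np.float64(31.7)}
mat {'n': 3038, 'c': array([559.2, 272.6]), 's': array([214.7, 107.4]), 'a': np.float64(-0.5), 'z': np.float64(6.2)}
laid3 {'n': 608, 'c': array([541.3, -11.9]), 's': array([157.3,  49.9]), 'a': np.float64(81.3), 'z': np.float64(45.3)}
laid2 {'n': 566, 'c': array([619.4, -25.5]), 's': array([157.2,  49.5]), 'a': np.float64(81.7), 'z': np.float64(45.3)}
coarse {'n': 860, 'c': array([552.9, 276.9]), 's': array([157.4,  49.7]), 'a': np.float64(-4.8), 'z': np.float64(32.5)}
mat {'n': 2265, 'c': array([558.3, 274.7]), 's': array([215.4, 108.5]), 'a': np.float64(-0.8), 'z': np.float64(6.7)}
```

View pics/g3c.png

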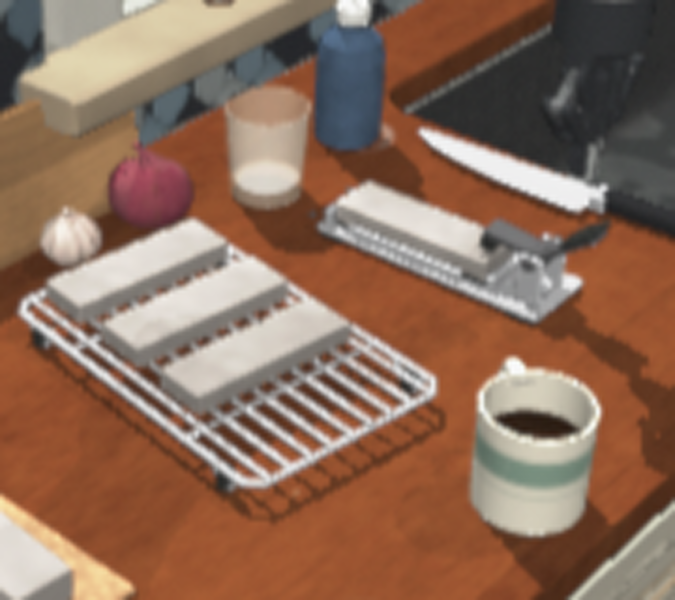

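>>> play_rows:
  commands:
    - {"linear": [0, 0, -0.1], "dr": [0, 0, 0]}
    - {"linear": [0, 0, -0.146], "dr": [0, 0, 0]}
    - {"linear": [-0.011, 0, -0.172], "dr": [0, 0, 0]}
    - {"linear": [-0.023, 0, -0.198], "dr": [0, 0, 0]}
    - {"linear": [-0.037, 0, -0.226], "dr": [0, 0, 0]}
    - {"linear": [-0.051, 0, -0.254], "dr": [0, 0, 0]}
    - {"linear": [-0.065, 0, -0.278], "dr": [0, 0, 0]}
    - {"linear": [-0.079, 0, -0.302], "dr": [0, 0, 0]}
    - {"linear": [-0.093, 0, -0.322], "dr": [0, 0, 0]}
    - {"linear": [-0.107, 0, -0.342], "dr": [0, 0, 0]}

```text
t: 29.35
position: [0.3967, -0.2805, 0.0457]
eef_rot: [[0.999, 0.043, 0.0], [0.043, -0.999, -0.0], [0.0, 0.0, -1.0]]
wrist_force: [1.8, 0.9, 3.0]
finger_gap: -0.001
grasp_force: 1.2
```

>>> play_rows:
  commands:
    - {"linear": [-0.008, 0, -0.016], "dr": [0, 0, 0]}
    - {"linear": [-0.016, 0, -0.032], "dr": [0, 0, 0]}
    - {"linear": [-0.022, 0, -0.042], "dr": [0, 0, 0]}
    - {"linear": [-0.028, 0, -0.05], "dr": [0, 0, 0]}
    - {"linear": [-0.028, 0, -0.05], "dr": [0, 0, 0]}

```text
t: 29.85
position: [0.3891, -0.2803, 0.0332]
eef_rot: [[0.999, 0.043, -0.001], [0.043, -0.999, 0.0], [-0.001, -0.001, -1.0]]
wrist_force: [-0.4, -0.4, -0.2]
finger_gap: 0.002
grasp_force: 0.0
```

Run:
```python
import warnings;warnings.simplefilter('ignore')
from h import *
im,P=snap('scene')
a=im['color'][:,:,::-1][110:240,330:470]
cv2.imwrite('pics/g4c.png',cv2.resize(a,(640,594),interpolation=2))
C=clouds(4)
for n,P in C.items():
  m=(P[...,2]>.056)&(P[...,2]<.2)&(abs(P[...,0]-.475)<.04)&(abs(P[...,1]+.277)<.03)
  q=P[m]; print(n,len(q),np.percentile(q,[5,50,95],axis=0).round(3).tolist() if len(q) else '')
```

```text
top 165 [[0.454, -0.291, 0.061], [0.47, -0.278, 0.088], [0.485, -0.266, 0.095]]
scene 112 [[0.451, -0.289, 0.059], [0.463, -0.272, 0.081], [0.481, -0.265, 0.095]]
```

View pics/g4c.png

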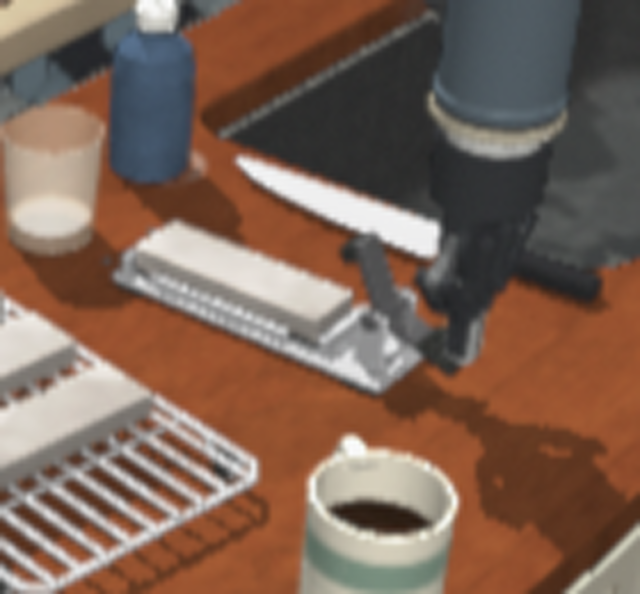

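>>> play_rows:
  commands:
    - {"linear": [0.008, 0, -0.006], "dr": [0, 0, 0]}
    - {"linear": [0.02, 0, -0.012], "dr": [0, 0, 0]}
    - {"linear": [0.02, 0, -0.018], "dr": [0, 0, 0]}
    - {"linear": [0.02, 0, -0.018], "dr": [0, 0, 0]}

```text
t: 30.7
position: [0.3944, -0.2804, 0.0296]
eef_rot: [[0.999, 0.043, -0.0], [0.043, -0.999, 0.0], [-0.0, -0.0, -1.0]]
wrist_force: [-5.6, 2.3, 16.5]
finger_gap: -0.002
grasp_force: 9.0
```

>>> play_rows:
  commands:
    - {"linear": [0, 0, 0.1], "dr": [0, 0, 0]}
    - {"linear": [0, 0, 0.28], "dr": [0, 0, 0]}
    - {"linear": [0, 0, 0.442], "dr": [0, 0, 0]}
    - {"linear": [0.15, 0.01, 0.442], "dr": [0, 0, 0]}
    - {"linear": [0.3, 0.02, 0.442], "dr": [0, 0, 0]}
    - {"linear": [0.45, 0.02, 0.442], "dr": [0, 0, 0]}
    - {"linear": [0.6, 0.026, 0.442], "dr": [0, 0, 0]}
    - {"linear": [0.698, 0.026, 0.442], "dr": [0, 0, 0]}
    - {"linear": [0.698, 0.026, 0.442], "dr": [0, 0, 0]}
    - {"linear": [0.698, 0.026, 0.442], "dr": [0, 0, 0]}
  gripper: -1

```text
t: 31.7
position: [0.5691, -0.2736, 0.1389]
eef_rot: [[0.999, 0.044, -0.001], [0.044, -0.999, 0.0], [-0.001, -0.0, -1.0]]
wrist_force: [-0.4, 0.4, -0.3]
finger_gap: 0.001
grasp_force: 0.0
```

Run:
```python
import warnings;warnings.simplefilter('ignore')
from h import *
o=get_obs();print(o['t'],o['position'],o['wrist_force'],o['finger_gap'],o['grasp_force'])
C=clouds(5)
for n,P in C.items():
  np.save(n+'3.npy',P)
  print('used',comp(P,.025,.040,(.57,-.275),.12)); print('rack',comp(P,.017,.034,(.58,-.02),.25));print('laid3',comp(P,.037,.053,(.545,-.015),.083))
  print('jaw',comp(P,.056,.11,(.475,-.278),.045))
```

```text
31.7 [ 0.56914981 -0.27364361  0.13889378] [-0.35025355  0.39437603 -0.27636397] 0.0006984781405010059 0.0
used {'n': 967, 'c': array([ 570.1, -274.9]), 's': array([156.8,  48.8]), 'a': np.float64(2.5), 'z': np.float64(30.6)}
rack {'n': 2109, 'c': array([585. , -20.7]), 's': array([313.7, 204.7]), 'a': np.float64(-8.3), 'z': np.float64(23.0)}
laid3 {'n': 1201, 'c': array([542.7, -14.7]), 's': array([156.1,  49. ]), 'a': np.float64(81.7), 'z': np.float64(44.6)}
jaw {'n': 151, 'c': array([ 465.5, -278.8]), 's': array([28.8, 27.9]), 'a': np.float64(-0.5), 'z': np.float64(91.7)}
used {'n': 443, 'c': array([ 568.3, -273.6]), 's': array([157.3,  50.9]), 'a': np.float64(1.9), 'z': np.float64(31.1)}
rack {'n': 1256, 'c': array([579.8, -18.1]), 's': array([305.6, 204. ]), 'a': np.float64(-8.6), 'z': np.float64(24.2)}
laid3 {'n': 611, 'c': array([541.5, -11.9]), 's': array([156.1,  50.3]), 'a': np.float64(82.1), 'z': np.float64(45.4)}
jaw {'n': 108, 'c': array([ 464.2, -276.4]), 's': array([32.3, 24.4]), 'a': np.float64(11.2), 'z': np.float64(82.3)}
```

>>> play_rows:
  commands:
    - {"linear": [0, -0.002, 0], "dr": [0, 0, 0]}
    - {"linear": [0, -0.002, 0], "dr": [0, 0, 0]}
    - {"linear": [0, -0.002, -0.1], "dr": [0, 0, 0]}
    - {"linear": [0, -0.002, -0.22], "dr": [0, 0, 0]}
    - {"linear": [0, -0.002, -0.34], "dr": [0, 0, 0]}
    - {"linear": [0, -0.002, -0.43], "dr": [0, 0, 0]}
    - {"linear": [0, -0.002, -0.47], "dr": [0, 0, 0]}
    - {"linear": [0, -0.002, -0.482], "dr": [0, 0, 0]}
    - {"linear": [0, -0.002, -0.482], "dr": [0, 0, 0]}
    - {"linear": [0, -0.002, -0.482], "dr": [0, 0, 0]}
  gripper: 1
  force: 70

```text
t: 33.2
position: [0.5699, -0.2748, 0.0202]
eef_rot: [[0.999, 0.043, 0.002], [0.043, -0.999, -0.001], [0.002, 0.001, -1.0]]
wrist_force: [0.1, -0.2, -0.7]
finger_gap: 0.998
grasp_force: 0.0
```

>>> play_rows:
  commands:
    - {"linear": [0, 0, 0], "dr": [0, 0, 0]}
    - {"linear": [0, 0, 0], "dr": [0, 0, 0]}
    - {"linear": [0, 0, 0], "dr": [0, 0, 0]}
    - {"linear": [0, 0, 0], "dr": [0, 0, 0]}
    - {"linear": [0, 0, 0], "dr": [0, 0, 0]}
    - {"linear": [0, 0, 0], "dr": [0, 0, 0]}
    - {"linear": [0, 0, 0], "dr": [0, 0, 0]}
  gripper: -0.2

```text
t: 33.9
position: [0.5696, -0.2746, 0.0201]
eef_rot: [[0.999, 0.043, 0.001], [0.043, -0.999, -0.0], [0.001, 0.0, -1.0]]
wrist_force: [-1.8, 1.1, 7.4]
finger_gap: 0.561
grasp_force: 72.2
```

>>> play_rows:
  commands:
    - {"linear": [0, 0, 0.04], "dr": [0, 0, 0]}
    - {"linear": [0, 0, 0.14], "dr": [0, 0, 0]}
    - {"linear": [0, 0, 0.26], "dr": [0, 0, 0]}
    - {"linear": [0, 0, 0.38], "dr": [0, 0, 0]}
    - {"linear": [0, 0, 0.48], "dr": [0, 0, 0]}
    - {"linear": [-0.02, 0.08, 0.48], "dr": [0, 0, 0.01]}
    - {"linear": [-0.06, 0.18, 0.48], "dr": [0, 0, 0.03]}
    - {"linear": [-0.1, 0.3, 0.48], "dr": [0, 0, 0.05]}
    - {"linear": [-0.15, 0.42, 0.48], "dr": [0, 0, 0.07]}
    - {"linear": [-0.2, 0.54, 0.48], "dr": [0, 0, 0.09]}
    - {"linear": [-0.2, 0.54, 0.48], "dr": [0, 0, 0.11]}

```text
t: 35.0
position: [0.5174, -0.1346, 0.1395]
eef_rot: [[0.735, 0.678, -0.002], [0.678, -0.735, 0.002], [0.0, -0.003, -1.0]]
wrist_force: [0.4, -0.5, -3.1]
finger_gap: 0.558
grasp_force: 73.5
```

Run:
```python
import warnings;warnings.simplefilter('ignore')
from h import *
o=get_obs();print(o['t'],o['position'],o['wrist_force'],o['finger_gap'],o['grasp_force'])
C=clouds(5)
for n,P in C.items():
  np.save(n+'4.npy',P)
  print('rack',comp(P,.017,.034,(.58,-.02),.25));print('laid3',comp(P,.037,.053,(.545,-.015),.083)); print('laid1',comp(P,.037,.053,(.697,-.036),.083))
  print('jaw',comp(P,.056,.11,(.475,-.278),.045))
  print('bed',comp(P,.004,.0165,(.57,-.275),.09),comp(P,.002,.03,(.57,-.275),.2))
```

```text
35.0 [ 0.5173906  -0.13458402  0.13945665] [ 0.36119705 -0.52758869 -3.13412912] 0.5578479998275091 73.5232400894165
rack {'n': 1956, 'c': array([584.9, -20.4]), 's': array([313.5, 204.5]), 'a': np.float64(-8.3), 'z': np.float64(23.0)}
laid3 {'n': 1195, 'c': array([542.7, -14.6]), 's': array([156.,  49.]), 'a': np.float64(81.5), 'z': np.float64(44.7)}
laid1 {'n': 1163, 'c': array([698.2, -38.9]), 's': array([154.8,  49.1]), 'a': np.float64(81.0), 'z': np.float64(44.6)}
jaw None
bed {'n': 132, 'c': array([ 646.8, -273.4]), 's': array([77.1, 13.6]), 'a': np.float64(-88.2), 'z': np.float64(9.3)} {'n': 1083, 'c': array([ 573.8, -434. ]), 's': array([210.2,  41.9]), 'a': np.float64(2.9), 'z': np.float64(8.7)}
rack {'n': 1247, 'c': array([580.2, -17.9]), 's': array([306.9, 203.6]), 'a': np.float64(-8.3), 'z': np.float64(24.3)}
laid3 {'n': 608, 'c': array([541.6, -11.6]), 's': array([156.1,  49.6]), 'a': np.float64(81.7), 'z': np.float64(45.4)}
laid1 {'n': 510, 'c': array([696.8, -37.3]), 's': array([156.4,  50.4]), 'a': np.float64(80.7), 'z': np.float64(45.4)}
jaw {'n': 112, 'c': array([ 464.4, -277.6]), 's': array([33.3, 24.9]), 'a': np.float64(11.4), 'z': np.float64(81.9)}
bed {'n': 511, 'c': array([ 569.3, -271.3]), 's': array([157.3,  72.3]), 'a': np.float64(3.3), 'z': np.float64(11.1)} {'n': 849, 'c': array([ 520. , -273.4]), 's': array([262.3,  73. ]), 'a': np.float64(2.5), 'z': np.float64(11.2)}
```

>>> play_rows:
  commands:
    - {"linear": [-0.04, 0.1, 0], "dr": [0, 0, 0.02]}
    - {"linear": [-0.09, 0.22, 0], "dr": [0, 0, 0.04]}
    - {"linear": [-0.14, 0.34, 0], "dr": [0, 0, 0.06]}
    - {"linear": [-0.19, 0.46, 0], "dr": [0, 0, 0.08]}
    - {"linear": [-0.212, 0.53, 0], "dr": [0, 0, 0.1]}
    - {"linear": [-0.212, 0.55, 0], "dr": [0, 0, 0.11]}
    - {"linear": [-0.212, 0.55, -0.08], "dr": [0, 0, 0.11]}
    - {"linear": [-0.212, 0.55, -0.18], "dr": [0, 0, 0.11]}
    - {"linear": [-0.212, 0.55, -0.27], "dr": [0, 0, 0.11]}
    - {"linear": [-0.212, 0.55, -0.33], "dr": [0, 0, 0.11]}
    - {"linear": [-0.212, 0.55, -0.36], "dr": [0, 0, 0.11]}
    - {"linear": [-0.212, 0.55, -0.36], "dr": [0, 0, 0.11]}

```text
t: 36.7
position: [0.4659, -0.002, 0.0484]
eef_rot: [[0.145, 0.989, -0.001], [0.989, -0.145, -0.0], [-0.0, -0.001, -1.0]]
wrist_force: [-0.8, 0.5, -2.8]
finger_gap: 0.562
grasp_force: 73.5
```

Run:
```python
import warnings;warnings.simplefilter('ignore')
from h import *
C=clouds(5)
o=get_obs();print(o['t'],o['position'],o['eef_rot'][:,1],o['wrist_force'],o['finger_gap'],o['grasp_force'])
for n,P in C.items():
  print('held',comp(P,.055,.075,(.466,-.0),.1));print('laid3',comp(P,.037,.053,(.545,-.015),.083))
  print('jaw',comp(P,.056,.11,(.475,-.278),.045))
  np.save(n+'5.npy',P)
  # holder profile in holder frame
  t=np.radians(2.3);d=P[...,:2]-np.array([.567,-.2742]);hx=d@[np.cos(t),np.sin(t)];hy=d@[-np.sin(t),np.cos(t)]
  z=P[...,2]
  print('along',[(k,round(1000*float(np.nanmedian(z[(abs(hx*1000-k)<2)&(abs(hy)<.012)])),0)) for k in list(range(-100,-70,4))+list(range(72,108,4))])
  print('across',[(k,round(1000*float(np.nanmedian(z[(abs(hy*1000-k)<1.5)&(abs(hx)<.06)])),0)) for k in range(-48,49,3)])
```

```text
37.2 [ 0.4663745  -0.00199384  0.04933352] [ 9.89389957e-01 -1.45283230e-01  5.44359718e-04] [ 0.3910009  -0.19535456 -4.57376143] 0.5615259402073343 73.54534864425659
held {'n': 145, 'c': array([474.6,  64.1]), 's': array([47.5, 28.4]), 'a': np.float64(-6.5), 'z': np.float64(59.6)}
laid3 {'n': 461, 'c': array([549.1,  20.3]), 's': array([86.8, 46.9]), 'a': np.float64(82.4), 'z': np.float64(44.7)}
jaw {'n': 153, 'c': array([ 464.9, -278.8]), 's': array([30. , 28.2]), 'a': np.float64(-0.5), 'z': np.float64(90.7)}
along [(-100, 89.0), (-96, 95.0), (-92, 8.0), (-88, 91.0), (-84, 20.0), (-80, 14.0), (-76, 10.0), (-72, 11.0), (72, 9.0), (76, 11.0), (80, 11.0), (84, 9.0), (88, 20.0), (92, 20.0), (96, nan), (100, -0.0), (104, -1.0)]
across [(-48, -1.0), (-45, -2.0), (-42, 3.0), (-39, 8.0), (-36, 16.0), (-33, 17.0), (-30, 10.0), (-27, 10.0), (-24, 10.0), (-21, 11.0), (-18, 11.0), (-15, 11.0), (-12, 10.0), (-9, 10.0), (-6, 10.0), (-3, 11.0), (0, 10.0), (3, 11.0), (6, 11.0), (9, 11.0), (12, 11.0), (15, 10.0), (18, 11.0), (21, 10.0), (24, 9.0), (27, 16.0), (30, 16.0), (33, 9.0), (36, 5.0), (39,
[... 315 characters left out ...]
 -276.6]), 's': array([30.5, 24.8]), 'a': np.float64(5.3), 'z': np.float64(82.7)}
along [(-100, 96.0), (-96, 10.0), (-92, 52.0), (-88, 20.0), (-84, 20.0), (-80, 19.0), (-76, nan), (-72, 11.0), (72, nan), (76, nan), (80, nan), (84, nan), (88, nan), (92, nan), (96, nan), (100, nan), (104, nan)]
across [(-48, nan), (-45, nan), (-42, nan), (-39, nan), (-36, 17.0), (-33, 15.0), (-30, 14.0), (-27, 13.0), (-24, 12.0), (-21, 11.0), (-18, 11.0), (-15, 11.0), (-12, 11.0), (-9, 12.0), (-6, 11.0), (-3, 11.0), (0, 12.0), (3, 11.0), (6, 12.0), (9, 11.0), (12, 11.0), (15, 12.0), (18, 12.0), (21, 12.0), (24, 12.0), (27, 17.0), (30, 15.0), (33, 11.0), (36, 5.0), (39, 0.0), (42, -1.0), (45, -0.0), (48, -0.0)]
```

>>> play_rows:
  commands:
    - {"linear": [0, 0, -0.03], "dr": [0, 0, 0]}
    - {"linear": [0, 0, -0.05], "dr": [0, 0, 0]}
    - {"linear": [0, 0, -0.06], "dr": [0, 0, 0]}
    - {"linear": [0, 0, -0.06], "dr": [0, 0, 0]}
    - {"linear": [0, 0, -0.06], "dr": [0, 0, 0]}

```text
t: 37.7
position: [0.4659, -0.002, 0.0341]
eef_rot: [[0.145, 0.989, -0.001], [0.989, -0.145, -0.0], [-0.0, -0.001, -1.0]]
wrist_force: [-2.1, -0.0, 5.6]
finger_gap: 0.556
grasp_force: 74.5
```

>>> play_rows:
  commands:
    - {"linear": [0, 0, 0], "dr": [0, 0, 0]}
    - {"linear": [0, 0, 0], "dr": [0, 0, 0]}
    - {"linear": [0, 0, 0], "dr": [0, 0, 0]}
    - {"linear": [0, 0, 0], "dr": [0, 0, 0]}
    - {"linear": [0, 0, 0.1], "dr": [0, 0, 0]}
    - {"linear": [0, 0, 0.25], "dr": [0, 0, 0]}
    - {"linear": [0, 0, 0.4], "dr": [0, 0, 0]}
    - {"linear": [0, 0, 0.4], "dr": [0, 0, 0]}
  gripper: 0.55

```text
t: 38.5
position: [0.4685, -0.0017, 0.138]
eef_rot: [[0.146, 0.989, 0.007], [0.989, -0.146, 0.0], [0.001, 0.007, -1.0]]
wrist_force: [0.3, -0.1, -0.8]
finger_gap: 0.775
grasp_force: 0.0
```

>>> play_rows:
  commands:
    - {"linear": [0.176, 0.556, 0], "dr": [0, 0, 0.13]}
    - {"linear": [0.176, 0.556, 0], "dr": [0, 0, 0.13]}
    - {"linear": [0.176, 0.556, 0], "dr": [0, 0, 0.13]}
    - {"linear": [0.176, 0.556, 0], "dr": [0, 0, 0.13]}
    - {"linear": [0.176, 0.556, 0], "dr": [0, 0, 0.13]}
    - {"linear": [0.176, 0.556, 0], "dr": [0, 0, 0.13]}
    - {"linear": [0.176, 0.556, 0], "dr": [0, 0, 0.13]}
  gripper: 1

```text
t: 39.2
position: [0.5099, 0.1369, 0.1333]
eef_rot: [[-0.623, 0.783, -0.001], [0.783, 0.623, -0.0], [0.001, -0.001, -1.0]]
wrist_force: [-0.4, -0.1, 0.3]
finger_gap: 1.002
grasp_force: 0.0
```

Run:
```python
import warnings;warnings.simplefilter('ignore')
from h import *
C=clouds(8)
o=get_obs();print(o['t'],o['position'],o['eef_rot'][:,1])
for n,P in C.items():
  for k,c in enumerate([(.467,-.002),(.542,-.014),(.620,-.027),(.697,-.038)]): print(k,comp(P,.037,.053,c,.085))
  print('coarse',comp(P,.023,.043,(.55,.275),.11))
  np.save(n+'6.npy',P)
  t=np.radians(2.3);d=P[...,:2]-np.array([.567,-.2742]);hx=1000*d@[np.cos(t),np.sin(t)];hy=1000*d@[-np.sin(t),np.cos(t)]
  z=1000*P[...,2]
  for x0 in (-45,0,45):
    print('across',x0,[(k,round(float(np.nanmean(z[(abs(hy-k)<.75)&(abs(hx-x0)<25)])),1)) for k in np.r_[-39:-23:1.5,21:37:1.5]])
  print('along',[(k,round(float(np.nanmean(z[(abs(hx-k)<1)&(abs(hy)<22)])),1)) for k in np.r_[-92:-74:2,78:98:2]])
```

```text
40.0 [0.51021343 0.13708837 0.13404494] [7.83133010e-01 6.21854234e-01 1.30728242e-05]
0 {'n': 790, 'c': array([463. , -17.9]), 's': array([122.5,  48.4]), 'a': np.float64(80.8), 'z': np.float64(44.7)}
1 {'n': 1200, 'c': array([542.7, -14.7]), 's': array([155.9,  48.9]), 'a': np.float64(82.1), 'z': np.float64(44.7)}
2 {'n': 1187, 'c': array([620.7, -28.5]), 's': array([156.3,  49. ]), 'a': np.float64(81.3), 'z': np.float64(44.6)}
3 {'n': 1174, 'c': array([698.2, -39.8]), 's': array([156.2,  49.1]), 'a': np.float64(81.3), 'z': np.float64(44.7)}
coarse {'n': 378, 'c': array([512.2, 278.7]), 's': array([72.8, 48.7]), 'a': np.float64(-4.3), 'z': np.float64(31.9)}
across -45 [(np.float64(-39.0), 6.6), (np.float64(-37.5), 7.2), (np.float64(-36.0), 13.4), (np.float64(-34.5), 13.8), (np.float64(-33.0), 13.4), (np.float64(-31.5), 13.3), (np.float64(-30.0), 9.9), (np.float64(-28.5), 8.5), (np.float64(-27.0), 10.4), (np.float64(-25.5), 10.6), (np.float64(-24.0), 10.7), (np.float64(21.0), 11.5), (np.float64(22.5), 10.4), (np.float64(24.0), 9.2), (np.float64(25.5), 8.3), (np.float64(27.0), 11.9),
[... 3819 characters left out ...]
4(21.0), nan), (np.float64(22.5), 12.1), (np.float64(24.0), nan), (np.float64(25.5), 8.9), (np.float64(27.0), 16.2), (np.float64(28.5), 16.9), (np.float64(30.0), 12.3), (np.float64(31.5), 12.0), (np.float64(33.0), 11.0), (np.float64(34.5), 3.9), (np.float64(36.0), 6.3)]
along [(np.int64(-92), 36.6), (np.int64(-90), 35.0), (np.int64(-88), 28.3), (np.int64(-86), 38.6), (np.int64(-84), 21.2), (np.int64(-82), 21.2), (np.int64(-80), nan), (np.int64(-78), nan), (np.int64(-76), 11.1), (np.int64(78), 11.9), (np.int64(80), 11.5), (np.int64(82), 11.1), (np.int64(84), 15.5), (np.int64(86), 15.7), (np.int64(88), 19.9), (np.int64(90), 22.2), (np.int64(92), 20.6), (np.int64(94), nan), (np.int64(96), nan)]
```

>>> play_rows:
  commands:
    - {"linear": [0.186, 0.556, 0], "dr": [0, 0, 0.13]}
    - {"linear": [0.186, 0.556, 0], "dr": [0, 0, 0.13]}
    - {"linear": [0.186, 0.556, 0], "dr": [0, 0, 0.13]}
    - {"linear": [0.186, 0.556, 0], "dr": [0, 0, 0.13]}
    - {"linear": [0.186, 0.556, 0], "dr": [0, 0, 0.13]}
    - {"linear": [0.186, 0.556, 0], "dr": [0, 0, 0.13]}
    - {"linear": [0.186, 0.556, 0], "dr": [0, 0, 0.13]}
    - {"linear": [0.186, 0.556, -0.15], "dr": [0, 0, 0.13]}
    - {"linear": [0.186, 0.556, -0.3], "dr": [0, 0, 0.13]}
    - {"linear": [0.186, 0.556, -0.42], "dr": [0, 0, 0.13]}
    - {"linear": [0.186, 0.556, -0.482], "dr": [0, 0, 0.13]}
    - {"linear": [0.186, 0.556, -0.482], "dr": [0, 0, 0.13]}

```text
t: 41.2
position: [0.5558, 0.2754, 0.0118]
eef_rot: [[-0.996, 0.084, -0.003], [0.084, 0.996, -0.002], [0.003, -0.002, -1.0]]
wrist_force: [-0.1, -0.6, -0.4]
finger_gap: 1.001
grasp_force: 0.0
```

>>> play_rows:
  commands:
    - {"linear": [0, 0, 0], "dr": [0, 0, 0]}
    - {"linear": [0, 0, 0], "dr": [0, 0, 0]}
    - {"linear": [0, 0, 0], "dr": [0, 0, 0]}
    - {"linear": [0, 0, 0], "dr": [0, 0, 0]}
    - {"linear": [0, 0, 0], "dr": [0, 0, 0]}
    - {"linear": [0, 0, 0], "dr": [0, 0, 0]}
    - {"linear": [0, 0, 0], "dr": [0, 0, 0]}
  gripper: -0.2

```text
t: 41.9
position: [0.5577, 0.2767, 0.0155]
eef_rot: [[-0.997, 0.083, 0.003], [0.083, 0.997, 0.001], [-0.003, 0.001, -1.0]]
wrist_force: [-0.9, -0.3, 6.3]
finger_gap: 0.563
grasp_force: 73.7
```

>>> play_rows:
  commands:
    - {"linear": [0, 0, 0.04], "dr": [0, 0, 0]}
    - {"linear": [0, 0, 0.12], "dr": [0, 0, 0]}
    - {"linear": [0, 0, 0.22], "dr": [0, 0, 0]}
    - {"linear": [0, 0, 0.32], "dr": [0, 0, 0]}
    - {"linear": [0, -0.04, 0.42], "dr": [0, 0, 0]}
    - {"linear": [0, -0.12, 0.5], "dr": [0, 0, 0]}
    - {"linear": [0, -0.22, 0.52], "dr": [0, 0, 0]}
    - {"linear": [0, -0.32, 0.52], "dr": [0, 0, 0]}
    - {"linear": [0, -0.42, 0.52], "dr": [0, 0, 0]}
    - {"linear": [0, -0.52, 0.52], "dr": [0, 0, 0]}
    - {"linear": [0, -0.6, 0.52], "dr": [0, 0, 0]}
  force: 80

```text
t: 43.0
position: [0.5565, 0.1241, 0.1444]
eef_rot: [[-0.996, 0.084, 0.0], [0.084, 0.996, -0.001], [-0.0, -0.001, -1.0]]
wrist_force: [0.1, -0.2, -3.3]
finger_gap: 0.563
grasp_force: 84.7
```

>>> play_rows:
  commands:
    - {"linear": [0.005, -0.1, 0], "dr": [0, 0, 0.002]}
    - {"linear": [0.01, -0.2, 0], "dr": [0, 0, 0.005]}
    - {"linear": [0.02, -0.3, 0], "dr": [0, 0, 0.008]}
    - {"linear": [0.03, -0.4, 0], "dr": [0, 0, 0.011]}
    - {"linear": [0.04, -0.5, 0], "dr": [0, 0, 0.014]}
    - {"linear": [0.05, -0.6, 0], "dr": [0, 0, 0.017]}
    - {"linear": [0.055, -0.7, 0], "dr": [0, 0, 0.02]}
    - {"linear": [0.055, -0.81, 0], "dr": [0, 0, 0.02]}

```text
t: 43.8
position: [0.5704, -0.0772, 0.1445]
eef_rot: [[-0.999, -0.044, 0.001], [-0.044, 0.999, -0.0], [-0.001, -0.0, -1.0]]
wrist_force: [-0.1, 0.1, -3.0]
finger_gap: 0.557
grasp_force: 84.7
```

>>> play_rows:
  commands:
    - {"linear": [0, -0.1, 0], "dr": [0, 0, 0]}
    - {"linear": [0, -0.2, 0], "dr": [0, 0, 0]}
    - {"linear": [0, -0.3, 0], "dr": [0, 0, 0]}
    - {"linear": [0, -0.4, 0], "dr": [0, 0, 0]}
    - {"linear": [0, -0.5, 0], "dr": [0, 0, 0]}
    - {"linear": [0, -0.6, 0], "dr": [0, 0, 0]}
    - {"linear": [0, -0.7, 0], "dr": [0, 0, 0]}
    - {"linear": [0, -0.77, 0], "dr": [0, 0, 0]}
    - {"linear": [0, -0.8, 0], "dr": [0, 0, 0]}
    - {"linear": [0, -0.8, 0], "dr": [0, 0, 0]}

```text
t: 44.8
position: [0.5702, -0.2771, 0.1436]
eef_rot: [[-0.999, -0.041, -0.0], [-0.041, 0.999, 0.0], [0.0, 0.0, -1.0]]
wrist_force: [0.4, -0.3, -3.3]
finger_gap: 0.563
grasp_force: 84.7
```

Run:
```python
import warnings;warnings.simplefilter('ignore')
from h import *
C=clouds(6)
o=get_obs();print(o['t'],o['position'],o['eef_rot'][:,1],o['wrist_force'],o['finger_gap'],o['grasp_force'])
for n,P in C.items():
  print('held',comp(P,.150,.175,(.57,-.275),.11)); print('rack',comp(P,.017,.034,(.58,-.02),.25));
im,P=snap('scene')
a=im['color'][:,:,::-1][80:260,270:470]
cv2.imwrite('pics/g5c.png',cv2.resize(a,(660,594),interpolation=2))
```

```text
45.4 [ 0.57051058 -0.27626346  0.14353529] [-4.30398034e-02  9.99073358e-01  2.17491882e-06] [ 0.88103415 -0.22864828 -3.92257048] 0.560666240430883 84.67955946922302
held {'n': 625, 'c': array([ 524.2, -276.2]), 's': array([70.7, 49.4]), 'a': np.float64(4.3), 'z': np.float64(159.6)}
rack {'n': 1822, 'c': array([584.9, -20.7]), 's': array([314. , 204.9]), 'a': np.float64(-8.3), 'z': np.float64(22.5)}
held {'n': 475, 'c': array([ 565.6, -270.2]), 's': array([157.8,  63.6]), 'a': np.float64(4.3), 'z': np.float64(160.2)}
rack {'n': 1012, 'c': array([581.3, -17.6]), 's': array([309.3, 202.8]), 'a': np.float64(-8.1), 'z': np.float64(24.9)}
```

View pics/g5c.png

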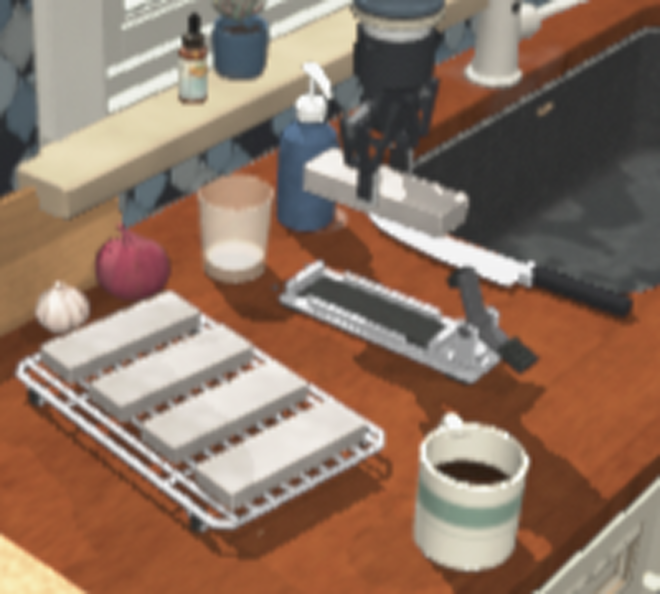

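>>> play_rows:
  commands:
    - {"linear": [0.006, 0, -0.06], "dr": [0, 0, 0]}
    - {"linear": [0.006, 0, -0.14], "dr": [0, 0, 0]}
    - {"linear": [0.006, 0, -0.23], "dr": [0, 0, 0]}
    - {"linear": [0.006, 0, -0.32], "dr": [0, 0, 0]}
    - {"linear": [0.006, 0, -0.38], "dr": [0, 0, 0]}
    - {"linear": [0.006, 0, -0.41], "dr": [0, 0, 0]}
    - {"linear": [0.006, 0, -0.41], "dr": [0, 0, 0]}
    - {"linear": [0.006, 0, -0.41], "dr": [0, 0, 0]}

```text
t: 46.25
position: [0.5725, -0.2764, 0.0416]
eef_rot: [[-0.999, -0.043, 0.001], [-0.043, 0.999, -0.0], [-0.001, -0.0, -1.0]]
wrist_force: [0.2, 0.2, -3.6]
finger_gap: 0.562
grasp_force: 84.7
```

```bash
cat > fit.py <<'E'
import warnings;warnings.simplefilter('ignore')
from h import *
C=clouds(8)
o=get_obs();print(o['t'],o['position'],o['eef_rot'][:,1],o['wrist_force'],o['finger_gap'],o['grasp_force'])
import sys
zt=float(sys.argv[1])
t=np.radians(2.3)
for n,P in C.items():
  d=P[...,:2]-np.array([.567,-.2742]);hx=1000*d@[np.cos(t),np.sin(t)];hy=1000*d@[-np.sin(t),np.cos(t)]
  z=1000*P[...,2]; m=(abs(z-zt)<6)&(abs(hx)<100)&(abs(hy)<45)
  for a,b in((-78,-60),(-60,-42),(-42,-26),(26,42),(42,60),(60,78)):
    q=hy[m&(hx>a)&(hx<b)]
    print(n,(a,b),len(q), np.percentile(q,[3,97]).round(1) if len(q)>8 else '',end=' ')
  q=hx[m&(abs(hy+2)<18)]; print('\n x ext',np.percentile(q,[1,99]).round(1),'z',np.median(z[m]).round(1))
E
python3 fit.py 59
```

```text
47.05 [ 0.5719814  -0.27641612  0.04103275] [-4.28190408e-02  9.99082844e-01  1.20028530e-05] [ 0.16540525 -0.49850326 -4.08595821] 0.5641561926309778 84.65845227241516
top (-78, -60) 134 [-25.6  20.4] top (-60, -42) 142 [-26.1  21. ] top (-42, -26) 123 [-25.6  20.6] top (26, 42) 38 [ 4.6 21.7] top (42, 60) 85 [-9.6 21.5] top (60, 78) 122 [-24.   21.2] 
 x ext [-75.8  80.8] z 57.7
scene (-78, -60) 52 [-21.5  22.5] scene (-60, -42) 50 [-25.2  22.5] scene (-42, -26) 41 [-25.3  21.9] scene (26, 42) 17 [ 6.3 23.2] scene (42, 60) 25 [-0.5 23.2] scene (60, 78) 39 [-19.2  21.7] 
 x ext [-77.9  79.4] z 57.8
```

>>> play_rows:
  commands:
    - {"linear": [0, 0, -0.02], "dr": [0, 0, 0]}
    - {"linear": [0, 0, -0.04], "dr": [0, 0, 0]}
    - {"linear": [0, 0, -0.055], "dr": [0, 0, 0]}
    - {"linear": [0, 0, -0.066], "dr": [0, 0, 0]}
    - {"linear": [0, 0, -0.072], "dr": [0, 0, 0]}
    - {"linear": [0, 0, -0.072], "dr": [0, 0, 0]}

```text
t: 47.65
position: [0.572, -0.2764, 0.0229]
eef_rot: [[-0.999, -0.043, -0.0], [-0.043, 0.999, 0.0], [0.0, 0.0, -1.0]]
wrist_force: [-0.0, 0.4, -3.4]
finger_gap: 0.561
grasp_force: 84.7
```

Not in contact yet; go on down gently.

>>> play_rows:
  commands:
    - {"linear": [0, 0, -0.004], "dr": [0, 0, 0]}
    - {"linear": [0, 0, -0.006], "dr": [0, 0, 0]}
    - {"linear": [0, 0, -0.006], "dr": [0, 0, 0]}
    - {"linear": [0, 0, -0.006], "dr": [0, 0, 0]}

```text
t: 48.05
position: [0.5722, -0.2764, 0.0226]
eef_rot: [[-0.999, -0.043, 0.001], [-0.043, 0.999, -0.001], [-0.001, -0.001, -1.0]]
wrist_force: [-3.3, 0.9, 7.0]
finger_gap: 0.562
grasp_force: 85.9
```

```bash
python3 fit.py 40
```

```text
48.85 [ 0.57214227 -0.27643992  0.02262114] [-4.27984937e-02  9.99083478e-01 -7.01613442e-04] [-3.26247974  1.01809737  7.05351407] 0.5594625558598555 85.92186570167542
top (-78, -60) 132 [-25.7  20.9] top (-60, -42) 139 [-26.1  21.7] top (-42, -26) 123 [-25.6  20.8] top (26, 42) 37 [ 5.7 21.5] top (42, 60) 75 [-5.9 21.2] top (60, 78) 118 [-23.5  21.8] 
 x ext [-76.7  81.4] z 38.5
scene (-78, -60) 54 [-23.   23.5] scene (-60, -42) 49 [-24.2  23.1] scene (-42, -26) 46 [-25.   22.9] scene (26, 42) 17 [ 7.1 23.3] scene (42, 60) 27 [-0.7 23.2] scene (60, 78) 37 [-21.8  23.2] 
 x ext [-78.8  78.4] z 39.2
```

>>> play_rows:
  commands:
    - {"linear": [0, 0, 0], "dr": [0, 0, 0]}
    - {"linear": [0, 0, 0], "dr": [0, 0, 0]}
    - {"linear": [0, 0, 0], "dr": [0, 0, 0]}
    - {"linear": [0, 0, 0], "dr": [0, 0, 0]}
    - {"linear": [0, 0, 0.08], "dr": [0, 0, 0]}
    - {"linear": [0, 0, 0.2], "dr": [0, 0, 0]}
    - {"linear": [0, 0, 0.35], "dr": [0, 0, 0]}
    - {"linear": [0, 0, 0.5], "dr": [0, 0, 0]}
    - {"linear": [0, 0, 0.5], "dr": [0, 0, 0]}
  gripper: 0.6

```text
t: 49.75
position: [0.5748, -0.2766, 0.1518]
eef_rot: [[-0.999, -0.043, 0.007], [-0.043, 0.999, -0.002], [-0.007, -0.003, -1.0]]
wrist_force: [0.7, 0.9, -0.3]
finger_gap: 0.798
grasp_force: 0.0
```

>>> play_rows:
  commands:
    - {"linear": [-0.15, -0.016, 0], "dr": [0, 0, 0]}
    - {"linear": [-0.3, -0.016, 0], "dr": [0, 0, 0]}
    - {"linear": [-0.45, -0.016, 0], "dr": [0, 0, 0]}
    - {"linear": [-0.6, -0.016, 0], "dr": [0, 0, 0]}
    - {"linear": [-0.608, -0.016, 0], "dr": [0, 0, 0]}
    - {"linear": [-0.608, -0.016, 0], "dr": [0, 0, 0]}
  gripper: -1

```text
t: 50.35
position: [0.4192, -0.2809, 0.1465]
eef_rot: [[-0.999, -0.042, -0.0], [-0.042, 0.999, -0.001], [0.0, -0.001, -1.0]]
wrist_force: [0.9, 0.3, 0.9]
finger_gap: 0.0
grasp_force: 0.0
```

```bash
python3 fit.py 40
python3 - <<'E'
import warnings;warnings.simplefilter('ignore')
from h import *
C=clouds(4)
for n,P in C.items():
  print('coarse',comp(P,.033,.047,(.57,-.275),.1),'rack',comp(P,.017,.034,(.58,-.02),.25),'jaw',comp(P,.056,.11,(.475,-.278),.045),[comp(P,.037,.053,c,.085)['c'] for c in [(.467,-.002),(.542,-.014),(.620,-.027),(.697,-.038)]])
E
```

```text
51.15 [ 0.41998042 -0.28046062  0.14656126] [-4.27992979e-02  9.99083687e-01 -7.43957360e-05] [ 0.29970692 -0.55602697 -0.00533178] 0.0016670420786523135 0.0
top (-78, -60) 131 [-25.9  20.6] top (-60, -42) 140 [-25.9  21.4] top (-42, -26) 121 [-25.3  20.8] top (26, 42) 121 [-25.3  21.4] top (42, 60) 133 [-26.   20.8] top (60, 78) 133 [-25.1  21.6] 
 x ext [-75.3  81.4] z 38.5
scene (-78, -60) 53 [-24.   21.6] scene (-60, -42) 51 [-24.9  22.6] scene (-42, -26) 45 [-23.5  22.5] scene (26, 42) 38 [-22.5  24.2] scene (42, 60) 49 [-23.3  23.6] scene (60, 78) 41 [-24.8  23.8] 
 x ext [-77.5  79. ] z 39.3
coarse {'n': 1206, 'c': array([ 569.4, -276.5]), 's': array([156.4,  49.2]), 'a': np.float64(3.3), 'z': np.float64(38.5)} rack {'n': 1814, 'c': array([584.9, -20.7]), 's': array([314.1, 204.8]), 'a': np.float64(-8.3), 'z': np.float64(22.6)} jaw {'n': 151, 'c': array([ 465.5, -278.8]), 's': array([28.8, 28. ]), 'a': np.float64(-0.5), 'z': np.float64(91.4)} [array([465.2,  -0.6]), array([542.8, -14.8]), array([620.8, -28.5]), array([698.2, -39.8])]
coarse {'n': 437, 'c': array([ 566.8, -274.9]), 's': array([155.4,  51.3]), 'a': np.float64(3.9), 'z': np.float64(39.2)} rack {'n': 1004, 'c': array([580.1, -17.8]), 's': array([307.1, 203.2]), 'a': np.float64(-8.8), 'z': np.float64(24.9)} jaw {'n': 110, 'c': array([ 463.3, -276.5]), 's': array([31. , 26.6]), 'a': np.float64(7.0), 'z': np.float64(81.9)} [array([463.5,   1.6]), array([541.5, -11.4]), array([619.7, -25.9]), array([696.5, -37.3])]
```

>>> play_rows:
  commands:
    - {"linear": [0, 0, -0.12], "dr": [0, 0, 0]}
    - {"linear": [0, 0, -0.24], "dr": [0, 0, 0]}
    - {"linear": [0, 0, -0.282], "dr": [0, 0, 0]}
    - {"linear": [0.04, 0, -0.282], "dr": [0, 0, 0]}
    - {"linear": [0.08, 0, -0.282], "dr": [0, 0, 0]}
    - {"linear": [0.1, 0.005, -0.282], "dr": [0, 0, 0]}
    - {"linear": [0.12, 0.005, -0.282], "dr": [0, 0, 0]}
    - {"linear": [0.14, 0.005, -0.282], "dr": [0, 0, 0]}

```text
t: 52.35
position: [0.4542, -0.2792, 0.0762]
eef_rot: [[-0.999, -0.043, -0.002], [-0.043, 0.999, -0.0], [0.002, -0.0, -1.0]]
wrist_force: [-4.2, 1.1, -0.8]
finger_gap: -0.0
grasp_force: 1.8
```

>>> play_rows:
  commands:
    - {"linear": [0.02, 0, 0], "dr": [0, 0, 0]}
    - {"linear": [0.04, 0.002, 0], "dr": [0, 0, 0]}
    - {"linear": [0.06, 0.005, 0], "dr": [0, 0, 0]}
    - {"linear": [0.08, 0.005, 0], "dr": [0, 0, 0]}
    - {"linear": [0.1, 0.005, 0], "dr": [0, 0, 0]}
    - {"linear": [0.1, 0.005, 0], "dr": [0, 0, 0]}

```text
t: 52.95
position: [0.4816, -0.2778, 0.0763]
eef_rot: [[-0.999, -0.043, 0.002], [-0.043, 0.999, 0.0], [-0.002, -0.0, -1.0]]
wrist_force: [-0.0, -1.2, 0.3]
finger_gap: -0.003
grasp_force: 0.2
```

Run:
```python
from h import *
im,P=snap('scene')
a=im['color'][:,:,::-1][110:240,330:470]
cv2.imwrite('pics/g6c.png',cv2.resize(a,(640,594),interpolation=2))
```

```text
(no output)
```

View pics/g6c.png

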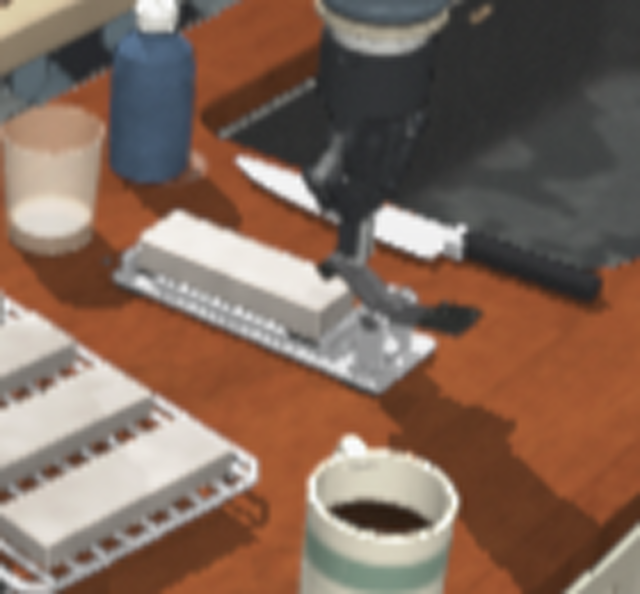

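>>> play_rows:
  commands:
    - {"linear": [0.012, 0, -0.01], "dr": [0, 0, 0]}
    - {"linear": [0.022, 0, -0.02], "dr": [0, 0, 0]}
    - {"linear": [0.028, 0, -0.03], "dr": [0, 0, 0]}
    - {"linear": [0.03, 0, -0.038], "dr": [0, 0, 0]}
    - {"linear": [0.03, 0, -0.046], "dr": [0, 0, 0]}
    - {"linear": [0.03, 0, -0.052], "dr": [0, 0, 0]}
    - {"linear": [0.03, 0, -0.052], "dr": [0, 0, 0]}

```text
t: 53.7
position: [0.488, -0.278, 0.0631]
eef_rot: [[-0.999, -0.043, 0.001], [-0.043, 0.999, -0.0], [-0.001, -0.0, -1.0]]
wrist_force: [0.3, -0.2, 1.2]
finger_gap: -0.0
grasp_force: 0.2
```

>>> play_rows:
  commands:
    - {"linear": [0, 0, -0.006], "dr": [0, 0, 0]}
    - {"linear": [0, 0, -0.012], "dr": [0, 0, 0]}
    - {"linear": [0, 0, -0.012], "dr": [0, 0, 0]}
    - {"linear": [0, 0, -0.012], "dr": [0, 0, 0]}

```text
t: 54.1
position: [0.4872, -0.278, 0.0599]
eef_rot: [[-0.999, -0.043, -0.0], [-0.043, 0.999, -0.0], [0.0, -0.0, -1.0]]
wrist_force: [-0.2, -0.4, 2.1]
finger_gap: -0.001
grasp_force: 0.6
```

>>> play_rows:
  commands:
    - {"linear": [0, 0, -0.004], "dr": [0, 0, 0]}
    - {"linear": [0, 0, -0.008], "dr": [0, 0, 0]}
    - {"linear": [0, 0, -0.008], "dr": [0, 0, 0]}
    - {"linear": [0, 0, -0.008], "dr": [0, 0, 0]}

```text
t: 54.5
position: [0.4876, -0.2781, 0.0587]
eef_rot: [[-0.999, -0.043, 0.0], [-0.043, 0.999, -0.001], [-0.0, -0.001, -1.0]]
wrist_force: [-0.7, 0.1, 10.2]
finger_gap: -0.003
grasp_force: 5.2
```

>>> play_rows:
  commands:
    - {"linear": [0, 0, -0.004], "dr": [0, 0, 0]}
    - {"linear": [0, 0, -0.004], "dr": [0, 0, 0]}
    - {"linear": [0, 0, -0.004], "dr": [0, 0, 0]}

```text
t: 54.8
position: [0.4877, -0.278, 0.0583]
eef_rot: [[-0.999, -0.043, 0.001], [-0.043, 0.999, -0.001], [-0.001, -0.001, -1.0]]
wrist_force: [-3.0, 0.4, 19.1]
finger_gap: 0.003
grasp_force: 9.8
```

>>> play_rows:
  commands:
    - {"linear": [0, 0, 0.05], "dr": [0, 0, 0]}
    - {"linear": [0, 0, 0.2], "dr": [0, 0, 0]}
    - {"linear": [0, 0, 0.4], "dr": [0, 0, 0]}
    - {"linear": [-0.1, 0.2, 0.6], "dr": [0, 0, 0]}
    - {"linear": [-0.1, 0.4, 0.6], "dr": [0, 0, 0]}
    - {"linear": [-0.1, 0.6, 0.6], "dr": [0, 0, 0]}
    - {"linear": [-0.1, 0.6, 0.6], "dr": [0, 0, 0]}
    - {"linear": [-0.1, 0.6, 0.6], "dr": [0, 0, 0]}

```text
t: 55.6
position: [0.4622, -0.1248, 0.208]
eef_rot: [[-0.999, -0.048, 0.001], [-0.048, 0.999, -0.0], [-0.001, -0.0, -1.0]]
wrist_force: [0.4, -0.3, -0.6]
finger_gap: 0.003
grasp_force: 0.0
```

```bash
python3 fit.py 40
python3 - <<'E'
import warnings;warnings.simplefilter('ignore')
from h import *
C=clouds(4)
for n,P in C.items():
  print('rack',comp(P,.017,.034,(.58,-.02),.25),[(comp(P,.037,.053,c,.085)['c'],comp(P,.037,.053,c,.085)['z']) for c in [(.467,-.002),(.542,-.014),(.620,-.027),(.697,-.038)]])
  m=(P[...,2]>.044)&(P[...,2]<.12)&(abs(P[...,0]-.49)<.02)&(abs(P[...,1]+.278)<.02);print('jaw z',np.percentile(P[m][:,2],[5,50,95]).round(4))
im,P=snap('scene')
a=im['color'][:,:,::-1][90:270,250:450]
cv2.imwrite('pics/g7c.png',cv2.resize(a,(660,594),interpolation=2))
E
```

```text
Traceback (most recent call last):
  File "fit.py", line 3, in <module>
    C=clouds(8)
  File "h.py", line 25, in clouds
    im,P=snap(c);Ps.append(P)
         ~~~~^^^
  File "h.py", line 4, in snap
    im=get_image(n)
ValueError: 200 camera calls are used up
Traceback (most recent call last):
  File "h.py", line 25, in clouds
    im,P=snap(c);Ps.append(P)
         ~~~~^^^
  File "h.py", line 4, in snap
    im=get_image(n)
ValueError: 200 camera calls are used up
```

```bash
python3 -c "
from workcell import *
print(job_done())"
```

```text
the job is handed in; nothing more can be done
None
```

I handed the job in at about 56 s: four stones lie flat on the rack, the coarse stone is in the holder's bed, and the jaw is pressed down on it. I judged the final jaw contact from the wrist force (19 N) because the 200 camera calls were used up, so I have no closing picture of the clamp, rack, glass or salt shaker.

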